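# Level the glaze tin, seat its nested lids, and lift off the outer lid alone

### The job

First turn the red foot knob until the hinged platform with the blue glaze tin sits level (the white line on the knob then points at the two white ticks on its dial). Then pick up the two nested lids together by the wooden knob of the white inner lid and lower them onto the tin, letting go only when the inner lid is seated in the mouth; then grip the green outer lid by its yellow collar and lift it alone straight up, leaving the inner lid seated and the platform level. Finish while still holding the outer lid level in the gripper about 10 cm above where it sat, and leave the other things on the bench alone.

Things in the scene. Friction and masses are not known exactly. Their poses are not given: they have to be found in the camera images.
- screw_grip (a point): Centre of the red bar knob (foot knob) of the levelling stand: bar 50 mm long, 14 mm wide, 28 mm high, white line along its top. The point is on its upright turning axis, 14 mm below the bar's top (92 mm above the bench), 17 mm above the fixed black dial (80 mm across). x along the bar, z up; grip across the 14 mm. It is 150 mm from the tin's axis.
- screw (a joint): Angle of the foot knob, rad, positive anticlockwise from above, -1.5 to 0.5. At 0 the platform is level, and the bar lies along the stand's x axis with its line on the two white dial ticks. It starts at -1.3 to -0.7: turn it anticlockwise. Platform tilts 0.08 rad per rad of knob and stays where left; turning takes 0.12 N m. The stand is fixed.
- tin_mouth (a point): Centre of the mouth, at rim height, of the round blue tin, fixed to the stand's hinged platform and tilting with it about the stand's x axis, 82 mm below this point. z along the tin's axis, x along the stand's x axis. Tin 110 mm outside, 100 mm inside diameter, 70 mm tall; the rim is 117 mm above the bench when level.
- seal_knob (a point): Centre of the round wooden knob of the white inner lid: 22 mm diameter, 26 mm high. The lids start nested on the bench, this point 60 mm up. The lid, about 180 g, has a plug of 94 mm diameter that goes 12 mm into the tin and a 107 mm flange that rests on its rim, underside 48 mm below this point: seated, it is 48 mm above the mouth point. Lifting it carries the outer lid too.
- cover_collar (a point): Centre of the yellow collar on top of the green outer lid: 50 mm outside, 39 mm bore, 25 mm high. The plate below it, 127 mm across, rests loosely (2 mm play) on the inner lid; its skirt ends 31.5 mm below this point, outside the tin. Nested, the wooden knob stands through the collar, from the collar's top up to 38.5 mm above this point. About 120 g. z along its axis.
- cup_mid (a point): Middle of the terracotta glaze test cup, 72 mm wide, 75 mm tall; bystander.
- tamper_mid (a point): Middle of the upright wooden tamper, 60 mm wide at its foot, 130 mm tall; bystander.
- rib_mid (a point): Middle of the flat wooden rib with a black rubber edge, 100 x 57 x 6 mm; bystander.
- sprayer_mid (a point): Middle (90 mm up) of the white spray bottle with blue trigger head, 68 mm wide, 183 mm tall; bystander.

How it is judged (in metres and radians):
On the way, in this order (a step that is already met when the one before it is completed fails the run):
1. the platform has been turned level (angle between tin_mouth's own z axis and vertical below 0.02 rad and velocity of joint screw between -0.3 and 0.3 rad/s), for 0.3 s.
2. the nested lids sit on the level tin, inner lid seated, the gripper still on its knob (z of seal_knob in the frame of tin_mouth between 0.0445 and 0.0515 m and horizontal distance between seal_knob and tin_mouth below 0.006 m and angle between seal_knob's own z axis and vertical below 0.06 rad and z of cover_collar in the frame of seal_knob between -0.03 and -0.022 m and horizontal distance between cover_collar and seal_knob below 0.005 m and angle between tin_mouth's own z axis and vertical below 0.02 rad and contact force between the fingers and seal above 0.5 N), for 0.1 s.
At the end, for the whole second after the job is handed in: Platform level within 0.02 rad; inner lid seated in the tin (3.5 mm in height, 6 mm off centre, 0.06 rad), at rest, touched by neither gripper nor outer lid; outer lid held still in the fingers (over 1 N), level within 0.2 rad, 78 to 157 mm above where it sat, within 50 mm of the tin's axis (z of seal_knob in the frame of tin_mouth between 0.0445 and 0.0515 m and horizontal distance between seal_knob and tin_mouth below 0.006 m and angle between seal_knob's own z axis and vertical below 0.06 rad and angle between tin_mouth's own z axis and vertical below 0.02 rad and contact force between each of the fingers, cover and seal below 0.1 N and z of cover_collar in the frame of tin_mouth between 0.1 and 0.18 m and horizontal distance between cover_collar and tin_mouth below 0.05 m and angle between cover_collar's own z axis and vertical below 0.2 rad and contact force between the fingers and cover above 1 N and linear speed of each of cover, seal below 0.03 m/s); the arm keeps its last pose, push and grip.
It fails at once if the outer lid comes off the inner lid while the inner lid is not seated in the tin (z of cover_collar in the frame of seal_knob above -0.015 m and not (z of seal_knob in the frame of tin_mouth below 0.053 m and horizontal distance between seal_knob and tin_mouth below 0.008 m)).
It fails at once if the cup is pushed or knocked over (distance of cup_mid from where it was at the start of the episode above 0.025 m).
It fails at once if the tamper is pushed or knocked over (distance of tamper_mid from where it was at the start of the episode above 0.025 m).
It fails at once if the rib is pushed or knocked over (distance of rib_mid from where it was at the start of the episode above 0.025 m).
It fails at once if the sprayer is pushed or knocked over (distance of sprayer_mid from where it was at the start of the episode above 0.025 m).
It also fails if it takes over 64 s, if anything falls off the work surface, if the arm or the gripper's body presses on something with over 40 N, if the wrist force passes 120 N, or if a joint passes its speed limit or range.

### The arm

A 7-joint arm with a two-finger parallel gripper is mounted at the origin on the work surface. World frame = base frame: x ahead of the robot, y to its left, z up, the work surface at z = 0. Lengths are in m, angles in degrees, forces in N, time in s.
With the tool pointing down it reaches from about 0.425 to 0.975 m from the base axis. Payload 16.7 kg.
Tool frame: the origin (TCP) lies between the finger pads; the fingertips stand 8 mm ahead of it and the grasp point (between the pads) lies 11 mm behind it (manip.tcp_to_tips is the distance from the TCP to the fingertips, in m); z points along the fingers, x is the direction in which the jaws open and shut, and the axes are right-handed (so a half turn about z gives the same grasp; the last joint's range is limited). The gripper opens to 85 mm and grips with 20 to 120 N. Pads are 22 mm wide; open, the fingers measure 114 mm over their backs; the gripper's body (76 mm by 85 mm) begins 54 mm behind the grasp point. The pads swing forward as they close: fully open they stand 13 mm farther back than shut.
Start: joints at [63.742, 24.414, 4.234, 92.017, -1.954, 63.644, -3.845], TCP at [0.205, -0.643, 0.239] pointing down, gripper open.
Joint ranges: [-163.25, 163.25], [-28.42, 122.38], [-70.27, 78.77], [12.13, 141.07], [-58.53, 238.53], [9.26, 117.41], [-156.51, 156.51]. Speed limits (degrees/s): [108.29, 108.29, 136.94, 136.94, 172.46, 172.46, 172.46].

### API

Orientations are given as [roll, pitch, yaw] about the fixed x, y, z axes, in that order (R = Rz(yaw) Ry(pitch) Rx(roll)).
In Python, from workcell import manip, eyes gives the robot as it stands.
- The arm moves only by the tool servo_tool, never from a script. Its argument "commands" is a list of rows, each a list of 7 numbers: the shift along the tool's x, y, z in mm, then the turn, a rotation vector about the tool's x, y, z in units of 5 degrees (1.0 is 5 degrees), then the finger opening in mm, from 0 to 85.4. A call has 1 to 8 rows; each row shifts and turns the commanded pose from where the row before left it, along the tool's axes as they then stand; what a row does not reach is not made up. A row lasts 1/8 s, in which the tool goes at most 62.5 mm and 10.7 degrees, less where a joint would pass 70% of its speed; a pose out of reach is approached as far as the arm can. A call is refused whole if a number of a shift passes 62.5 or a number of a turn 1, either way. A call with a gripper value outside its range is refused whole. The fingers move at their own pace and stop on an object; "squeeze" is the grip in N (left out, the last holds). Time passes only in rows, so rows that do not move let the fingers close. It gives the time, the measured TCP pose, the force and the opening at its end, in the units of the state.
- manip.observe(): the state, without advancing time (a new reading comes with each control period).
- eyes.read_camera(name): name is "side" or "top" or "wrist"; returns the picture (420x560x3 uint8, blue, green, red); there is no depth.
- eyes.calibration(name): a dict with "mtx" (3x3 intrinsics, pixels), "xyz" and "orientation" of the camera in the world; the wrist camera has in their place "tool_from_camera" (4x4, takes a point from camera to tool coordinates, whose origin is the TCP and whose axes are the tool frame's). Camera axes: x right, y up, looking along -z (the intrinsics and any distortion apply to the point x, -y, -z); pixel columns grow to the right and rows downward; lengths in m; the calibration is good to about 2 mm. A picture is of the moment at which its call begins: read the wrist's pose just before it. calibration takes no time and is no camera call.
- manip.finish_job(): hands the job in, once; it reports no verdict.
The state is a dict: "time_s": time; "joint_positions": joint angles; "qd": joint speeds; "joint_efforts": joint torques, N m; "tool_pos": TCP position; "ee_rot": TCP orientation; "wrist_force": force on the tool from outside, world axes, zero at the start; "torque": the same for the moment, N m; "width": finger opening in m.
Only numpy, scipy, OpenCV 4.12 (cv2) and the standard library are available. Lean on these libraries where they do the work, as an engineer would, in place of code of your own. Each camera call takes 0.05 s, during which the arm holds its last target.

## Working session

There is one attempt and no reset: what is moved stays moved. The work goes in short steps, Python scripts to look and compute and a tool call to move; the robot and the scene stay as the last step left them, time stands still between calls to the robot, and variables do not carry over. Pictures are saved under pics/ and viewed, and the job is handed in when it is done.

Besides the shell and the picture viewer there is one more tool, called after ">>>" as name(argument=value, ...) on one line, values as JSON. servo_tool: Moves the arm, as the interface text tells. Its arguments: {"type":"object","properties":{"commands":{"type":"array","items":{"type":"array","items":{"type":"number"}}},"squeeze":{"type":"number"}},"required":["commands"]}

```bash
ls; mkdir -p pics; python3 - <<'E'
from workcell import manip, eyes
import cv2
print(manip.observe())
for n in ["side","top","wrist"]:
    cv2.imwrite(f"pics/{n}0.png",eyes.read_camera(n)); print(n,eyes.calibration(n))
E
```

```text
pics
{'time_s': 0.0, 'joint_positions': array([63.74116481, 24.45041168,  4.23004641, 92.05175365, -1.95530945,
       63.64330186, -3.84341388]), 'qd': array([ 0.1203694 ,  0.04920412, -0.02888095,  0.10044176, -0.09299395,
        0.12746831, -0.03750324]), 'joint_efforts': array([-7.81502895e-04, -9.49853539e+01,  3.76076862e+00, -4.63515186e+01,
        1.91943522e-02,  1.04130548e-02, -2.52338958e-05]), 'tool_pos': array([ 0.20501977, -0.64269776,  0.2386048 ]), 'ee_rot': array([ 1.79996429e+02,  7.32746074e-02, -7.23070613e+01]), 'wrist_force': array([-0.22507527, -0.82324658, -0.09614413]), 'torque': array([ 0.00351674, -0.00783154,  0.04032808]), 'width': 0.08560537263577932}
side {'mtx': array([[499.42338518,   0.        , 284.11927929],
       [  0.        , 499.42338518, 211.37843278],
       [  0.        ,   0.        ,   1.        ]]), 'xyz': array([ 0.41892203, -0.73445132,  0.86255159]), 'orientation': array([ 46.89184749,  -1.03610183, -11.98083619])}
top {'mtx': array([[416.47954682,   0.        , 288.17890173],
       [  0.        , 416.47954682, 209.63009778],
       [  0.        ,   0.        ,   1.        ]]), 'xyz': array([0.44020955, 0.0327096 , 1.06490353]), 'orientation': array([  8.53075002,   0.55858806, -89.73532075])}
wrist {'mtx': array([[338.2315344 ,   0.        , 282.75973773],
       [  0.        , 338.2315344 , 208.42320148],
       [  0.        ,   0.        ,   1.        ]]), 'tool_from_camera': array([[ 9.99999989e-01,  1.40843564e-06,  1.47483369e-04,
         2.66046274e-04],
       [ 4.41691424e-05, -9.56921373e-01, -2.90347178e-01,
        -7.37048563e-02],
       [ 1.40721052e-04,  2.90347181e-01, -9.56921363e-01,
        -1.34943996e-01],
       [ 0.00000000e+00,  0.00000000e+00,  0.00000000e+00,
         1.00000000e+00]])}
```

View pics/side0.png

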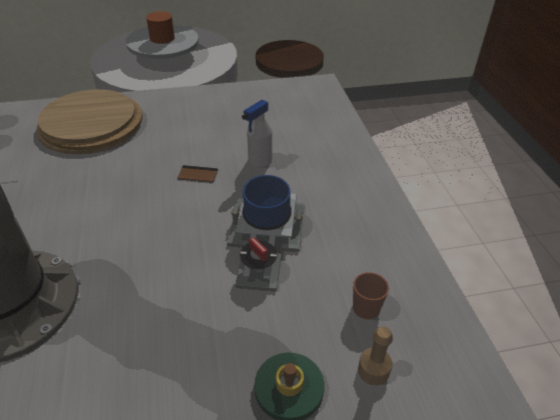

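View pics/top0.png

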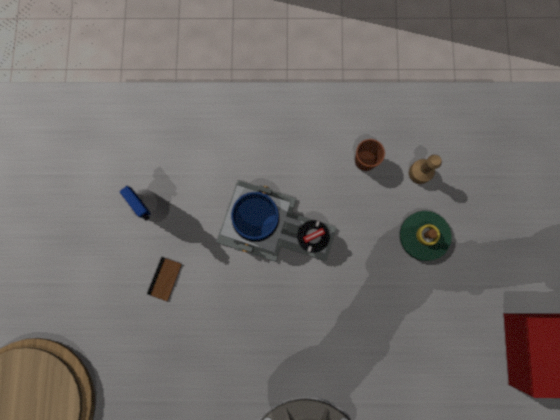

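View pics/wrist0.png

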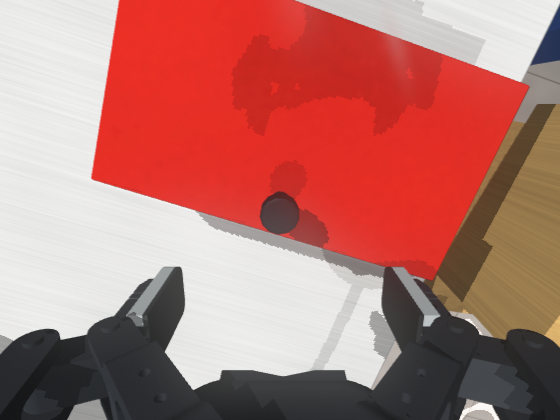

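The top view shows the tin at (255,216), the knob dial at (314,236), the lids at (428,236), the cup at (369,153), the tamper at (425,170), the sprayer at (135,203) and the rib at (164,279). There is also a red box at the lower right, (535,355).

```bash
cat > h.py <<'E'
from workcell import manip, eyes
import cv2, numpy as np
from scipy.spatial.transform import Rotation as R
def campose(n, st=None):
    c=eyes.calibration(n)
    if n!="wrist":
        return c["mtx"], np.array(c["xyz"]), R.from_euler("xyz",c["orientation"],degrees=True).as_matrix()
    st=st or manip.observe()
    T=np.array(c["tool_from_camera"]); Rt=R.from_euler("xyz",st["ee_rot"],degrees=True).as_matrix()
    return c["mtx"], st["tool_pos"]+Rt@T[:3,3], Rt@T[:3,:3]
def ray(cp,px):
    K,o,M=cp; v=np.linalg.inv(K)@np.array([px[0],px[1],1.]); d=M@np.array([v[0],-v[1],-v[2]]); return o,d/np.linalg.norm(d)
def onplane(cp,px,z):
    o,d=ray(cp,px); return o+d*(z-o[2])/d[2]
def proj(cp,P):
    K,o,M=cp; q=M.T@(np.array(P)-o); v=K@np.array([q[0],-q[1],-q[2]]); return v[:2]/v[2]
def tri(a,pa,b,pb):
    o1,d1=ray(a,pa);o2,d2=ray(b,pb)
    A=np.stack([d1,-d2],1); s=np.linalg.lstsq(A,o2-o1,rcond=None)[0]
    p,q=o1+s[0]*d1,o2+s[1]*d2; return (p+q)/2,np.linalg.norm(p-q)
def snap(n,name=None):
    st=manip.observe(); im=eyes.read_camera(n)
    if name: cv2.imwrite(f"pics/{name}.png",im)
    return im,campose(n,st),st
E
python3 - <<'E'
from h import *
t=cv2.imread("pics/top0.png"); s=cv2.imread("pics/side0.png")
c=cv2.resize(t[170:280,215:355],None,fx=5,fy=5,interpolation=2); cv2.imwrite("pics/ct.png",c)
c=cv2.resize(t[190:280,390:470],None,fx=6,fy=6,interpolation=2); cv2.imwrite("pics/cl.png",c)
c=cv2.resize(s[165:295,215:320],None,fx=5,fy=5,interpolation=2)[:600]; cv2.imwrite("pics/cs.png",c)
c=cv2.resize(s[345:420,245:335],None,fx=6,fy=6,interpolation=2); cv2.imwrite("pics/csl.png",c)
T=campose("top");S=campose("side")
for n,p,z in [("tin",(255,216),.117),("dial",(314,236),.075),("lidcollar",(428,236),.05),("cup",(369,153),.075),("tamp",(421,172),0),("spray",(150,205),0),("rib",(164,279),0),("box",(507,315),.1)]:
    print(n,onplane(T,p,z).round(3))
E
```

```text
tin [0.567 0.119 0.117]
dial [ 0.525 -0.019  0.075]
lidcollar [ 0.529 -0.297  0.05 ]
cup [ 0.73  -0.154  0.075]
tamp [ 0.7   -0.303  0.   ]
spray [0.611 0.403 0.   ]
rib [0.421 0.357 0.   ]
box [ 0.347 -0.45   0.1  ]
```

View pics/ct.png

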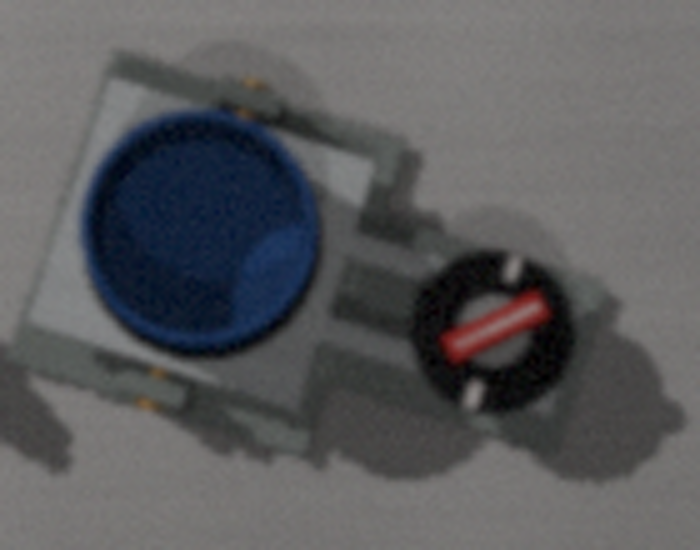

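View pics/cl.png

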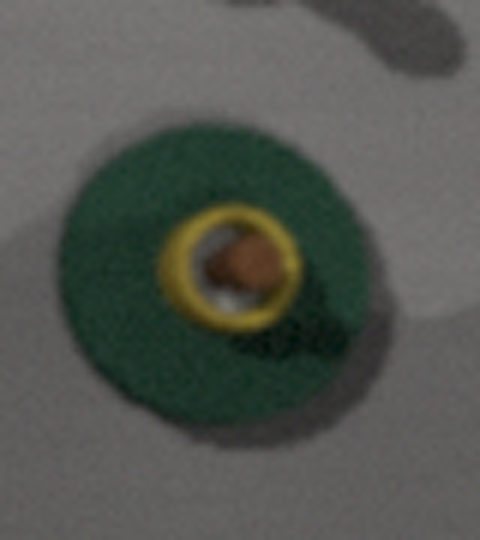

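View pics/cs.png

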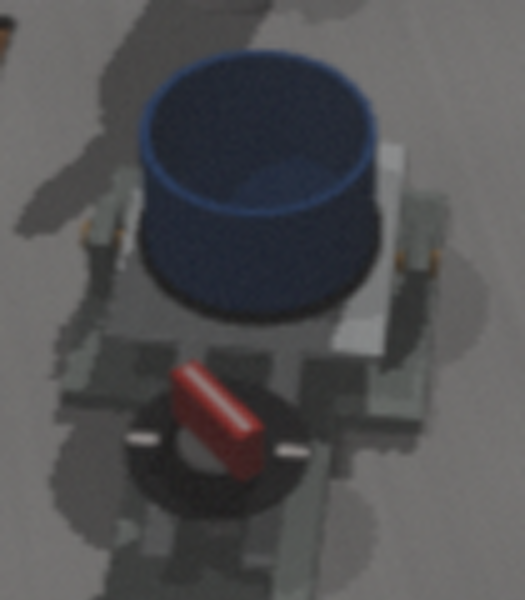

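View pics/csl.png

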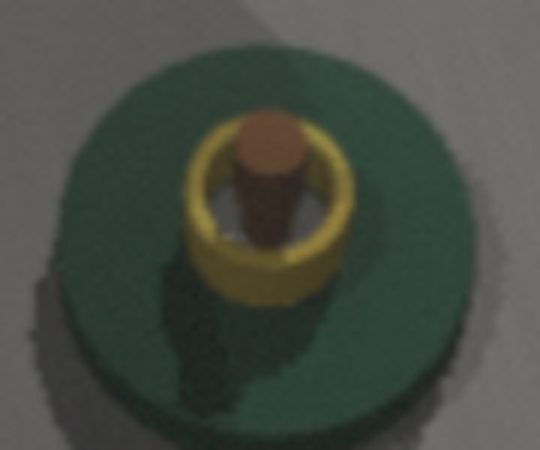

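```bash
python3 - <<'E'
from h import *
t=cv2.imread("pics/top0.png"); s=cv2.imread("pics/side0.png")
T=campose("top");S=campose("side")
def blobs(im,mask,roi):
    x0,y0,x1,y1=roi; m=np.zeros(mask.shape,np.uint8); m[y0:y1,x0:x1]=mask[y0:y1,x0:x1]
    n,l,st,c=cv2.connectedComponentsWithStats(m); 
    return [(st[i,4],c[i].round(2)) for i in range(1,n) if st[i,4]>5],l
def red(im): 
    b,g,r=[im[...,i].astype(int) for i in range(3)]; return ((r>g*1.6)&(r>b*1.6)&(r>70)).astype(np.uint8)
def yel(im):
    h=cv2.cvtColor(im,cv2.COLOR_BGR2HSV); return ((h[...,0]>20)&(h[...,0]<35)&(h[...,1]>120)&(h[...,2]>50)).astype(np.uint8)
def grn(im):
    h=cv2.cvtColor(im,cv2.COLOR_BGR2HSV); return ((h[...,0]>60)&(h[...,0]<95)&(h[...,1]>90)&(h[...,2]>15)).astype(np.uint8)
def blu(im):
    h=cv2.cvtColor(im,cv2.COLOR_BGR2HSV); return ((h[...,0]>100)&(h[...,0]<125)&(h[...,1]>120)&(h[...,2]>20)).astype(np.uint8)
print("ticks est top", [onplane(T,p,.075).round(4) for p in [(215+513/5,170+268/5),(215+475/5,170+393/5)]])
print("ticks est side", [onplane(S,p,.075).round(4) for p in [(215+142/5,165+438/5),(215+292/5,165+450/5)]])
print("line top", [onplane(T,p,.106).round(4) for p in [(215+445/5,170+347/5),(215+545/5,170+298/5)]])
print("line side", [onplane(S,p,.106).round(4) for p in [(215+190/5,165+367/5),(215+250/5,165+432/5)]])
# tin rim ellipse fit: blue
for im,cp,roi in [(t,T,(220,180,290,250)),(s,S,(235,170,300,230))]:
    b,l=blobs(im,blu(im),roi); print("blue",b)
    # collar
for nm,im,cp,roi,z in [("top",t,T,(390,190,470,280),.045),("side",s,S,(245,345,335,419),.045)]:
    m=np.zeros(im.shape[:2],np.uint8);x0,y0,x1,y1=roi;m[y0:y1,x0:x1]=yel(im)[y0:y1,x0:x1]
    c=max(cv2.findContours(m,0,1)[0],key=cv2.contourArea); print(nm,"collar",cv2.boundingRect(c),cv2.fitEllipse(c),onplane(cp,cv2.fitEllipse(c)[0],z).round(4))
    m[:]=0;m[y0:y1,x0:x1]=grn(im)[y0:y1,x0:x1]
    c=cv2.convexHull(max(cv2.findContours(m,0,1)[0],key=cv2.contourArea)); print(nm,"green",cv2.fitEllipse(c),onplane(cp,cv2.fitEllipse(c)[0],.03).round(4))
E
```

```text
ticks est top [array([ 0.5551, -0.0274,  0.075 ]), array([ 0.4955, -0.0091,  0.075 ])]
ticks est side [array([ 0.4964, -0.0229,  0.075 ]), array([ 0.5574, -0.0417,  0.075 ])]
line top [array([0.5148, 0.006 , 0.106 ]), array([ 0.5376, -0.0402,  0.106 ])]
line side [array([ 0.519 , -0.0152,  0.106 ]), array([ 0.537 , -0.0561,  0.106 ])]
blue [(np.int32(1749), array([254.75, 215.98]))]
blue [(np.int32(53), array([257.62, 202.6 ]))]
top collar (417, 224, 23, 21) ((428.1022644042969, 234.24798583984375), (20.157773971557617, 22.634910583496094), 93.95254516601562) [ 0.5333 -0.2993  0.045 ]
top green ((425.2922668457031, 235.64646911621094), (47.511104583740234, 50.31404495239258), 114.244873046875) [ 0.5312 -0.297   0.03  ]
side collar (276, 365, 28, 31) ((289.1210632324219, 378.5845642089844), (24.97260284423828, 29.848791122436523), 3.7942137718200684) [ 0.5337 -0.3071  0.045 ]Traceback (most recent call last):
  File "<stdin>", line 28, in <module>
ValueError: max() iterable argument is empty
```

```bash
python3 - <<'E'
from h import *
T=campose("top");S=campose("side")
for n,a,b in [("tickfar",(215+513/5,170+268/5),(215+292/5,165+450/5)),("ticknear",(215+475/5,170+393/5),(215+142/5,165+438/5)),
 ("line a",(215+445/5,170+347/5),(215+190/5,165+367/5)),("line b",(215+545/5,170+298/5),(215+250/5,165+432/5)),
 ("tin rim",(215+201/5,170+232/5),(215+258/5,165+131/5)),("knob top",(390+258/6,190+262/6),(245+271/6,345+143/6)),("collar",(390+231/6,190+266/6),(245+270/6,345+195/6)),
 ("cup mouth",(369,153),(370,289))]:
    print(n,*tri(T,a,S,b))
print(T[2].round(3),S[2].round(3))
E
```

```text
tickfar [ 0.55844598 -0.02845461  0.05984582] 0.0031219147578560183
ticknear [ 0.49703263 -0.00973276  0.06044525] 0.0015099927475529349
line a [0.51913525 0.00521677 0.08448659] 0.005307394341075993
line b [ 0.53940118 -0.04147705  0.08973627] 0.00024061185875596042
tin rim [0.56975174 0.11839797 0.11421569] 0.005946515490126552
knob top [ 0.53416361 -0.30289767  0.07035974] 0.0034179451804351594
collar [ 0.5351079  -0.30229911  0.03909095] 0.0028795811374743114
cup mouth [ 0.7338114  -0.15694837  0.06070589] 0.0002463876432587373
[[ 0.005  0.989 -0.148]
 [-1.     0.003 -0.01 ]
 [-0.01   0.148  0.989]] [[ 0.978  0.129 -0.164]
 [-0.208  0.671 -0.712]
 [ 0.018  0.73   0.683]]
```

```bash
cat >> h.py <<'E'
def plan(goal,yaw=None,n=None,st=None,vmax=55,g=None,rp=True):
    """straight rows from the current pose to goal (m) with tool down and yaw (deg); prints rows rounded, simulated with rounding"""
    st=st or manip.observe()
    p=np.array(st["tool_pos"])*1000; Rm=R.from_euler("xyz",st["ee_rot"],degrees=True)
    Rg=R.from_euler("xyz",[180,0,yaw if yaw is not None else st["ee_rot"][2]],degrees=True)
    goal=np.array(goal)*1000
    rv=(Rm.inv()*Rg).as_rotvec(degrees=True)/5
    if n is None: n=max(1,int(np.ceil(max(np.linalg.norm(goal-p)/vmax,np.abs(rv).max()/0.98))))
    w=st["width"]*1000 if g is None else g
    rows=[]
    for i in range(n):
        k=n-i
        d=Rm.inv().apply((goal-p)/k).round(1)
        r=((Rm.inv()*Rg).as_rotvec(degrees=True)/5/k).round(2)
        rows.append([*d,*r,round(w)])
        p=p+Rm.apply(d); Rm=Rm*R.from_rotvec(r*5,degrees=True)
    for j in range(0,n,8): print("["+",".join("["+",".join(f"{float(v):g}" for v in r)+"]" for r in rows[j:j+8])+"]")
    print("end",p.round(1),Rm.as_euler("xyz",degrees=True).round(2))
E
python3 - <<'E'
from h import *
T=campose("top");st=manip.observe();W=campose("wrist",st)
print(tri(T,(535,398),W,(92,180)), tri(T,(517,390),W,(92,180)))
t=cv2.imread("pics/top0.png");cv2.imwrite("pics/cb.png",cv2.resize(t[290:420,440:560],None,fx=4,fy=4,interpolation=2))
plan((0.205,-0.643,0.33),n=2)
st2=dict(st);st2["tool_pos"]=np.array([.205,-.643,.33]);plan((0.533,-0.303,0.21),yaw=-23,st=st2)
E
```

```text
(array([ 0.1742284 , -0.49261449,  0.10896649]), np.float64(0.0014455457511117387)) (array([ 0.17111522, -0.47583672,  0.07353347]), np.float64(0.017995986417273048))
[[0,0,-45.6,0,0.01,0,85],[0.1,0.1,-45.6,0,0,0,85]]
end [ 205. -643.  330.] [ 1.800e+02  1.000e-02 -7.231e+01]
[[-20.4,-37.8,10.9,-0,0,-0.9,85],[-17.3,-39.3,10.9,-0,0,-0.9,85],[-14.2,-40.5,10.9,-0,0,-0.9,85],[-11,-41.5,10.9,-0,0,-0.9,85],[-7.7,-42.3,10.9,-0,0,-0.89,85],[-4.4,-42.7,10.9,-0,0,-0.9,85],[-1,-42.9,11,-0,0,-0.89,85],[2.3,-42.9,10.9,-0,0,-0.9,85]]
[[5.6,-42.6,11,-0,0,-0.89,85],[9,-42,10.9,-0,0,-0.9,85],[12.2,-41.2,11,-0.01,0.01,-0.89,85]]
end [ 533. -303.  210.] [ 1.7999e+02 -1.0000e-02 -2.3010e+01]
```

View pics/cb.png

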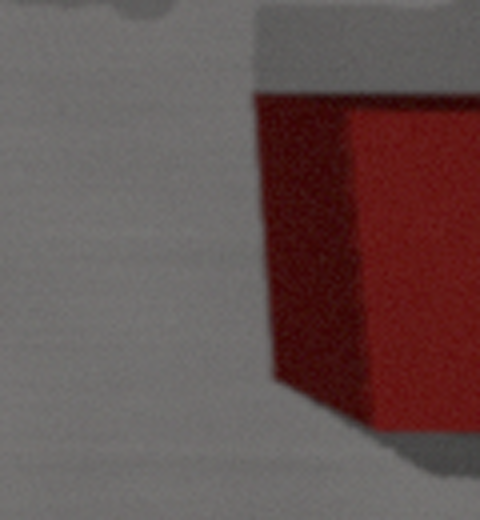

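The red box's top is about 0.11 m up, so I rise first and then go over the lids.

>>> servo_tool(commands=[[0,0,-45,0,0,0,85],[0,0,-45,0,0,0,85],[-20.4,-37.8,11,0,0,-0.9,85],[-17.3,-39.3,11,0,0,-0.9,85],[-14.2,-40.5,11,0,0,-0.9,85],[-11,-41.5,11,0,0,-0.9,85],[-7.7,-42.3,11,0,0,-0.9,85],[-4.4,-42.7,11,0,0,-0.9,85]])

```text
time_s: 1.15
tool_pos: [0.3848, -0.4564, 0.2629]
ee_rot: [-180.0, 0.0, -45.2]
wrist_force: [0.7, -0.1, 0.4]
width: 0.0846
```

>>> servo_tool(commands=[[-1,-42.9,11,0,0,-0.9,85],[2.3,-42.9,11,0,0,-0.9,85],[5.6,-42.6,11,0,0,-0.9,85],[9,-42,11,0,0,-0.9,85],[12.2,-41.2,11,0,0,-0.9,85],[0,0,0,0,0,0,85],[0,0,0,0,0,0,85]])

```text
time_s: 2.02
tool_pos: [0.5325, -0.3032, 0.2081]
ee_rot: [180.0, 0.0, -22.8]
wrist_force: [-0.6, 0.1, 0.3]
width: 0.085
```

```bash
python3 - <<'E'
from h import *
im,cp,st=snap("wrist","w1"); print(st["time_s"],st["tool_pos"],st["ee_rot"],st["wrist_force"])
E
```

```text
2.025 [ 0.53252973 -0.30315242  0.20812797] [ 1.79986539e+02  3.14337302e-02 -2.28431385e+01] [-0.57152462  0.08343191  0.28937365]
```

View pics/w1.png

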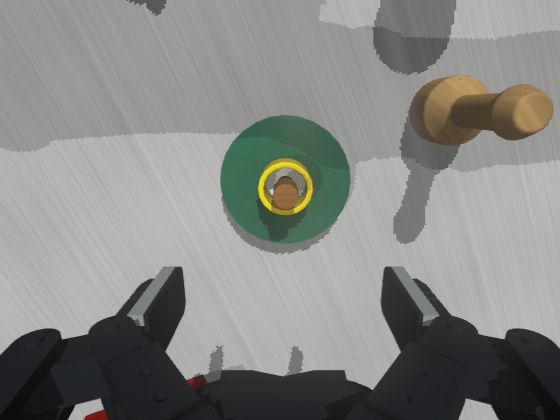

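```bash
cat >> h.py <<'E'
def hsvmask(im,h0,h1,s0,v0,v1=255):
    h=cv2.cvtColor(im,cv2.COLOR_BGR2HSV); return ((h[...,0]>=h0)&(h[...,0]<=h1)&(h[...,1]>=s0)&(h[...,2]>=v0)&(h[...,2]<=v1)).astype(np.uint8)
def roi(m,x0,y0,x1,y1):
    o=np.zeros_like(m);o[y0:y1,x0:x1]=m[y0:y1,x0:x1];return o
def big(m): return max(cv2.findContours(m,cv2.RETR_EXTERNAL,cv2.CHAIN_APPROX_NONE)[0],key=cv2.contourArea)
def ring(cp,c,z):
    """contour points cast on plane z, circle fit"""
    P=np.array([onplane(cp,p[0],z) for p in c])[:,:2]
    A=np.c_[2*P,np.ones(len(P))]; s=np.linalg.lstsq(A,(P**2).sum(1),rcond=None)[0]
    return s[:2].round(4), round(float(np.sqrt(s[2]+s[0]**2+s[1]**2)),4)
E
python3 - <<'E'
from h import *
im=cv2.imread("pics/w1.png"); st=dict(tool_pos=np.array([0.53252973,-0.30315242,0.20812797]),ee_rot=np.array([1.79986539e+02,3.14337302e-02,-2.28431385e+01]))
W=campose("wrist",st)
y=roi(hsvmask(im,22,35,120,60),240,140,340,230); c=cv2.convexHull(big(y)); m=np.zeros_like(y);cv2.fillPoly(m,[c],1)
c=big(m); print("collar",cv2.fitEllipse(c),ring(W,c,.0465),cv2.boundingRect(c))
g=roi(hsvmask(im,65,95,80,30),200,100,370,260); c=cv2.convexHull(big(g));m=np.zeros_like(y);cv2.fillPoly(m,[c],1);print("green",ring(W,big(m),.0275),cv2.boundingRect(c))
w=roi(hsvmask(im,5,18,80,60),260,160,310,225); c=big(w); print("knob",cv2.boundingRect(c),cv2.fitEllipse(c), ring(W,c,.073))
cv2.imwrite("pics/c1.png",cv2.resize(im[145:235,235:335],None,fx=6,fy=6,interpolation=0))
E
```

```text
collar ((284.9323425292969, 186.3740692138672), (54.506439208984375, 56.89021301269531), 0.3191007077693939) (array([ 0.5356, -0.3004]), 0.0253) (258, 158, 55, 57)
green (array([ 0.5186, -0.2899]), 0.048) (221, 116, 86, 126)
knob (273, 178, 26, 31) ((285.1850891113281, 193.23123168945312), (24.650747299194336, 30.815629959106445), 177.99261474609375) (array([ 0.536 , -0.2996]), 0.0116)
```

View pics/c1.png

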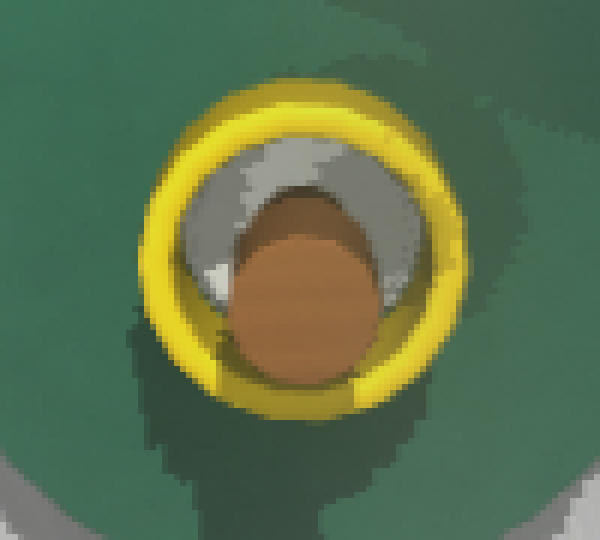

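```bash
python3 - <<'E'
from h import *
st=dict(tool_pos=np.array([0.53252973,-0.30315242,0.20812797]),ee_rot=np.array([1.79986539e+02,3.14337302e-02,-2.28431385e+01]))
W=campose("wrist",st)
print("knob",onplane(W,(285.4,196.7),.073),"collar",onplane(W,(285.5,188.4),.0465))
plan((0.526,-0.018,0.20),yaw=26,vmax=50,g=60)
E
```

```text
knob [ 0.53508587 -0.30228893  0.073     ] collar [ 0.53557688 -0.30175197  0.0465    ]
[[-11.7,-26.1,0.8,0,0,-0.98,60],[-9.4,-27,0.8,0,0,-0.98,60],[-7.1,-27.7,0.8,0,0,-0.98,60],[-4.7,-28.2,0.8,0,0,-0.98,60],[-2.3,-28.5,0.8,0,0,-0.98,60],[0.2,-28.6,0.9,0,0,-0.98,60],[2.6,-28.4,0.8,0,0,-0.97,60],[5,-28.1,0.9,0,0,-0.98,60]]
[[7.4,-27.6,0.8,0,0,-0.97,60],[9.7,-26.8,0.9,0,0.01,-0.98,60]]
end [526. -18. 200.] [ 1.7999e+02 -2.0000e-02  2.6000e+01]
```

>>> servo_tool(commands=[[-11.7,-26.1,0.8,0,0,-0.98,60],[-9.4,-27,0.8,0,0,-0.98,60],[-7.1,-27.7,0.8,0,0,-0.98,60],[-4.7,-28.2,0.8,0,0,-0.98,60],[-2.3,-28.5,0.8,0,0,-0.98,60],[0.2,-28.6,0.9,0,0,-0.98,60],[2.6,-28.4,0.8,0,0,-0.97,60],[5,-28.1,0.9,0,0,-0.98,60]])

```text
time_s: 3.08
tool_pos: [0.5275, -0.0723, 0.2017]
ee_rot: [-180.0, -0.0, 16.7]
wrist_force: [-0.0, -0.1, 0.1]
width: 0.06
```

>>> servo_tool(commands=[[7.4,-27.6,0.8,0,0,-0.97,60],[9.7,-26.8,0.9,0,0,-0.98,60],[0,0,0,0,0,0,50],[0,0,0,0,0,0,50],[0,0,0,0,0,0,50]])

```text
time_s: 3.7
tool_pos: [0.5262, -0.0178, 0.2]
ee_rot: [180.0, 0.0, 26.0]
wrist_force: [-0.3, 0.2, 0.3]
width: 0.0501
```

```bash
python3 - <<'E'
from h import *
import pickle
im,cp,st=snap("wrist","w2"); print(st["time_s"],st["tool_pos"],st["ee_rot"],st["joint_positions"])
pickle.dump(st,open("st2.pkl","wb"))
cv2.imwrite("pics/c2.png",cv2.resize(im[0:300,130:430],None,fx=2,fy=2,interpolation=0))
E
```

```text
3.7 [ 0.52624749 -0.01782047  0.19996599] [1.79994738e+02 9.84705545e-03 2.60297199e+01] [ 22.2376228   15.66911536 -31.79955449 111.74291436   9.98239767
  55.26624687  11.70339085]
```

View pics/c2.png

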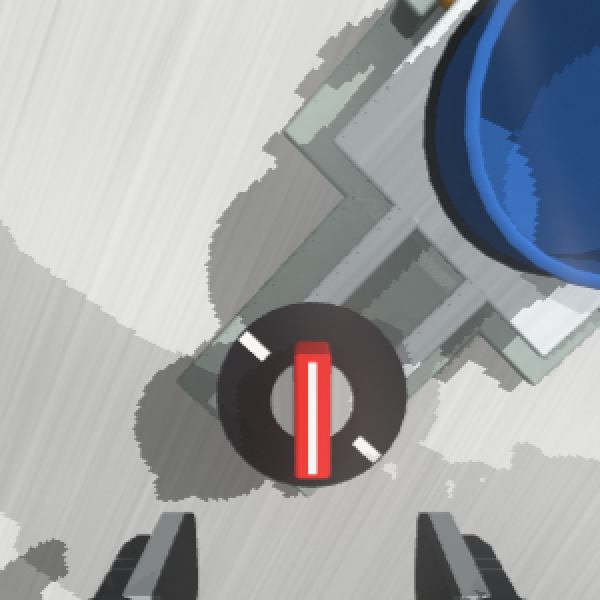

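```bash
python3 - <<'E'
from h import *
import pickle
st=pickle.load(open("st2.pkl","rb"));W=campose("wrist",st);im=cv2.imread("pics/w2.png")
def f(x,y): return (130+x/2,y/2)
ab=[onplane(W,f(*p),.106)[:2] for p in [(312,362),(312,474)]]
# ticks via mask
m=roi(((im.min(2)>200)).astype(np.uint8),235,155,340,245)
n,l,s,c=cv2.connectedComponentsWithStats(m);print([(s[i],c[i]) for i in range(1,n) if s[i,4]>15])
tk=[onplane(W,p,.075)[:2] for p in [f(254.5,346),f(367,449)]]
def ang(a,b): d=b-a; return np.degrees(np.arctan2(d[1],d[0]))
print("line",ab,np.mean(ab,0),ang(ab[0],ab[1]),"ticks",tk,np.mean(tk,0),ang(tk[0],tk[1]))
r=roi(hsvmask(im,0,8,120,100)|hsvmask(im,172,180,120,100),240,150,330,250);c=big(r);print("red",cv2.minAreaRect(c))
d=roi((im.max(2)<95).astype(np.uint8),225,140,345,250);c=cv2.convexHull(big(d));mm=np.zeros_like(d);cv2.fillPoly(mm,[c],1);print("dial",ring(W,big(mm),.075))
E
```

```text
[(array([235, 155,   5,  14,  44], dtype=int32), array([236.34090909, 161.31818182])), (array([250, 166,  15,  14,  91], dtype=int32), array([256.76923077, 172.68131868])), (array([284, 182,   4,  55, 220], dtype=int32), array([285.5, 209. ])), (array([307, 219,  13,  12,  70], dtype=int32), array([312.78571429, 224.25714286])), (array([321, 231,   8,   9,  39], dtype=int32), array([325.12820513, 234.43589744]))]
line [array([0.51741106, 0.00468053]), array([ 0.5356884 , -0.03248707])] [ 0.52654973 -0.01390327] -63.814140103671335 ticks [array([ 0.49767423, -0.00533369]), array([ 0.55662764, -0.02378216])] [ 0.52715094 -0.01455792] -17.376626038507595
red ((286.0, 205.0), (68.0, 18.0), 90.0)
dial (array([ 0.526 , -0.0145]), 0.038)
```

```bash
python3 - <<'E'
from h import *
plan((0.5267,-0.0143,0.105),yaw=26.2,n=4,g=50)
E
```

```text
[[0.5,-0.8,23.7,0,0,-0.01,50],[0.5,-0.7,23.8,0,0,-0.01,50],[0.5,-0.8,23.7,0,0,-0.01,50],[0.5,-0.7,23.8,0,0,-0.01,50]]
end [526.7 -14.3 105. ] [1.800e+02 1.000e-02 2.622e+01]
```

>>> servo_tool(commands=[[0.5,-0.8,23.7,0,0,-0.01,50],[0.5,-0.7,23.8,0,0,-0.01,50],[0.5,-0.8,23.7,0,0,-0.01,50],[0.5,-0.7,23.8,0,0,-0.01,50],[0,0,8.5,0,0,0,50],[0,0,8.5,0,0,0,50],[0,0,0,0,0,0,50]])

```text
time_s: 4.62
tool_pos: [0.5267, -0.0137, 0.0881]
ee_rot: [-180.0, 0.0, 26.3]
wrist_force: [0.8, 0.1, 0.8]
width: 0.0499
```

```bash
python3 - <<'E'
from h import *
im,cp,st=snap("wrist","w3"); print(st["time_s"],st["tool_pos"],st["ee_rot"],st["wrist_force"])
E
```

```text
4.625 [ 0.52670728 -0.01371689  0.08806459] [-1.79995802e+02  5.43692908e-03  2.62798254e+01] [0.77942805 0.06698353 0.80375679]
```

View pics/w3.png

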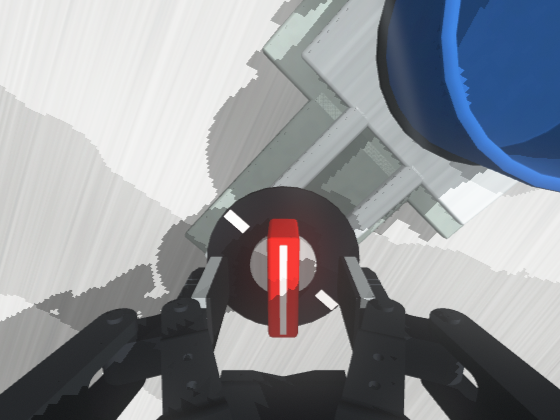

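The bar stands midway between the fingers at (283,280). I close now.

>>> servo_tool(commands=[[0,0,0,0,0,0,20],[0,0,0,0,0,0,5],[0,0,0,0,0,0,5],[0,0,0,0,0,0,5],[0,0,0,0,0,0,5]], squeeze=40)

```text
time_s: 5.3
tool_pos: [0.5268, -0.0137, 0.0886]
ee_rot: [180.0, -0.0, 26.3]
wrist_force: [-1.3, -1.7, 7.3]
width: 0.0128
```

>>> servo_tool(commands=[[0,0,-1,0,0,-0.2,5],[0,0,0,0,0,-0.5,5],[0,0,0,0,0,-0.8,5],[0,0,0,0,0,-0.8,5],[0,0,0,0,0,-0.8,5],[0,0,0,0,0,-0.8,5],[0,0,0,0,0,-0.8,5],[0,0,0,0,0,-0.8,5]])

```text
time_s: 6.3
tool_pos: [0.5255, -0.0148, 0.0887]
ee_rot: [-179.9, 0.2, 53.9]
wrist_force: [-5.7, -6.0, 1.1]
width: 0.0128
```

>>> servo_tool(commands=[[0,0,0,0,0,-0.8,5],[0,0,0,0,0,-0.8,5],[0,0,0,0,0,-0.8,5],[0,0,0,0,0,-0.8,5],[0,0,0,0,0,-0.3,5],[0,0,0,0,0,-0.1,5],[0,0,0,0,0,0,5]])

```text
time_s: 7.18
tool_pos: [0.5249, -0.0159, 0.0886]
ee_rot: [-179.8, 0.2, 71.7]
wrist_force: [-9.1, -10.6, 5.3]
width: 0.0126
```

```bash
python3 - <<'E'
from h import *
im,cp,st=snap("wrist","w4"); print(st["time_s"],st["tool_pos"],st["ee_rot"],st["wrist_force"],st["torque"],st["width"])
cv2.imwrite("pics/c4.png",cv2.resize(im[150:400,180:400],None,fx=2.4,fy=2.4,interpolation=2))
E
```

```text
7.175 [ 0.52489788 -0.01586013  0.08864504] [-179.84927515    0.22399147   71.72861894] [ -9.14219639 -10.63179029   5.27776608] [-2.36384102  2.06913253 -0.08531535] 0.012648493891194986
```

View pics/c4.png

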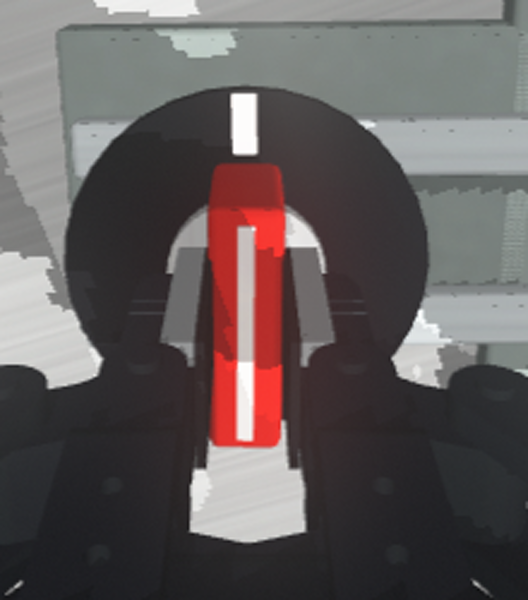

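The bar's line now runs onto the tick. I open, rise and check.

>>> servo_tool(commands=[[0,0,0,0,0,0,30],[0,0,0,0,0,0,50],[0,0,0,0,0,0,50],[0,0,-25,0,0,0,50],[0,0,-45,0,0,0,50],[0,0,-45,0,0,0,50],[0,0,0,0,0,0,50]])

```text
time_s: 8.1
tool_pos: [0.5284, -0.0133, 0.2073]
ee_rot: [179.7, -0.1, 71.8]
wrist_force: [0.0, -0.4, -0.0]
width: 0.0498
```

```bash
python3 - <<'E'
from h import *
import pickle
im,cp,st=snap("wrist","w5"); print(st["time_s"],st["tool_pos"],st["ee_rot"],st["wrist_force"],st["torque"],st["width"])
pickle.dump(st,open("st5.pkl","wb"))
snap("side","side5");snap("top","top5")
E
```

```text
8.1 [ 0.52842435 -0.01329192  0.20727468] [ 1.79695253e+02 -5.63355258e-02  7.17964713e+01] [ 0.02330881 -0.42892465 -0.02150031] [ 0.01897703 -0.06786927 -0.00191771] 0.04983271431474456
```

View pics/w5.png

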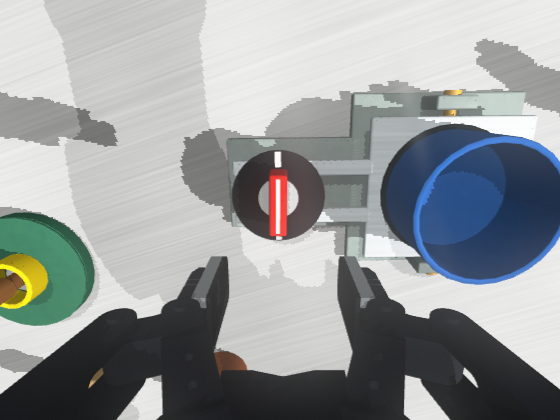

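View pics/side5.png

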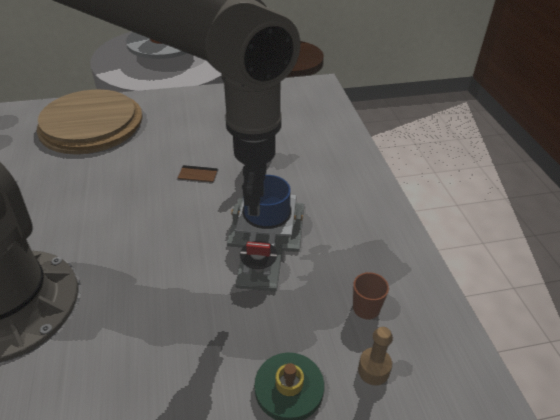

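```bash
python3 - <<'E'
from h import *
import pickle
st=pickle.load(open("st5.pkl","rb"));W=campose("wrist",st);im=cv2.imread("pics/w5.png")
ab=[onplane(W,p,.106)[:2] for p in [(278.5,181),(278.5,235)]]; tk=[onplane(W,p,.075)[:2] for p in [(278,159),(279,238)]]
def ang(a,b): d=b-a; return np.degrees(np.arctan2(d[1],d[0]))
print(ab,ang(*ab),np.mean(ab,0),ang(*tk),tk)
m=hsvmask(im,100,122,120,40);c=cv2.convexHull(big(m));print(cv2.boundingRect(c))
# right/bottom points of rim: edge pixels bright
b=(m>0)&(im[...,0]>170); ys,xs=np.nonzero(b); print(len(xs),xs.min(),xs.max(),ys.min(),ys.max())
# rim outer: hull points in the right part & bottom
mm=np.zeros_like(m);cv2.fillPoly(mm,[c],1);cc=big(mm)
sel=np.array([p for p in cc if p[0][0]>470 and p[0][0]<558]);print("rim outer right part",ring(W,sel,.117))
bb=b.astype(np.uint8);c2=big(bb);print("bright",ring(W,cv2.convexHull(c2),.117),cv2.boundingRect(c2))
cv2.imwrite("pics/c5.png",cv2.resize(im[110:300,370:560],None,fx=3,fy=3,interpolation=0))
ux=np.radians(ang(*tk)); print("tin from stand",np.mean(ab,0)+.15*np.array([-np.sin(ux),np.cos(ux)]))
plan((0.571,0.119,.235),yaw=71.8,vmax=50)
E
```

```text
[array([ 0.50622201, -0.00943946]), array([ 0.54529636, -0.02245118])] -18.417701635057995 [ 0.52575919 -0.01594532] -17.718084257558118 [array([ 0.49563484, -0.00671189]), array([ 0.55951211, -0.02711995])]
(388, 130, 172, 154)
2208 414 559 136 283
rim outer right part (array([0.5721, 0.1227]), 0.0555)
bright (array([0.5733, 0.125 ]), 0.054) (414, 136, 146, 148)
tin from stand [0.57140925 0.1269395 ]
[[46.7,0.3,-10.5,-0,0,-0,50],[46.7,0.3,-10.5,-0,0,-0,50],[46.6,0.3,-10.5,-0.01,0,-0,50]]
end [571. 119. 235.] [1.7998e+02 2.0000e-02 7.1790e+01]
```

View pics/c5.png

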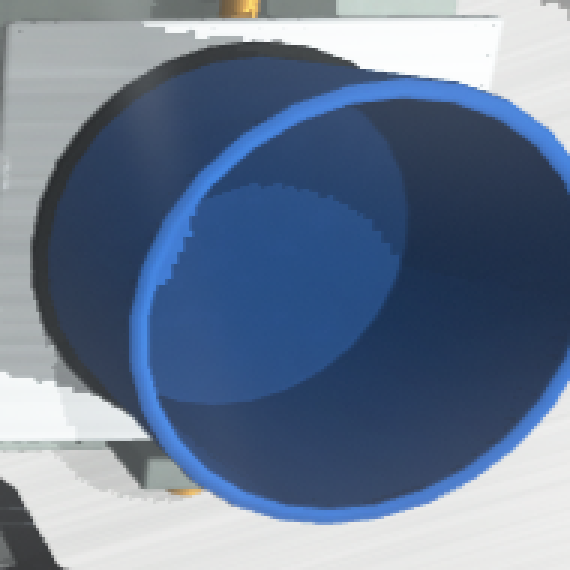

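>>> servo_tool(commands=[[46.7,0.3,-10.5,0,0,0,50],[46.7,0.3,-10.5,0,0,0,50],[50,0.3,-10.5,0,0,0,50],[0,0,0,0,0,0,85],[0,0,0,0,0,0,85]])

```text
time_s: 8.88
tool_pos: [0.5718, 0.1221, 0.2342]
ee_rot: [-179.9, 0.1, 71.8]
wrist_force: [-0.9, 0.9, 0.8]
width: 0.0835
```

```bash
python3 - <<'E'
from h import *
import pickle
im,W,st=snap("wrist","w6"); print(st["time_s"],st["tool_pos"],st["ee_rot"],st["joint_positions"])
pickle.dump(st,open("st6.pkl","wb"))
m=hsvmask(im,100,122,120,40);c=cv2.convexHull(big(m));print(cv2.boundingRect(c))
b=((m>0)&(im[...,0]>170)).astype(np.uint8);c2=big(b);print("bright hull",ring(W,cv2.convexHull(c2),.117),cv2.boundingRect(c2))
cv2.imwrite("pics/c6.png",cv2.resize(im[60:320,130:430],None,fx=2,fy=2,interpolation=0))
E
```

```text
8.875 [0.57177337 0.12210554 0.2341613 ] [-1.79888156e+02  5.73346033e-02  7.18309243e+01] [ 17.92200069  22.21835374 -45.7368791  101.92998598  17.58906328
  63.39676929  38.1119656 ]
(218, 134, 140, 136)
bright hull (array([0.5734, 0.1254]), 0.0539) (219, 136, 139, 134)
```

View pics/w6.png

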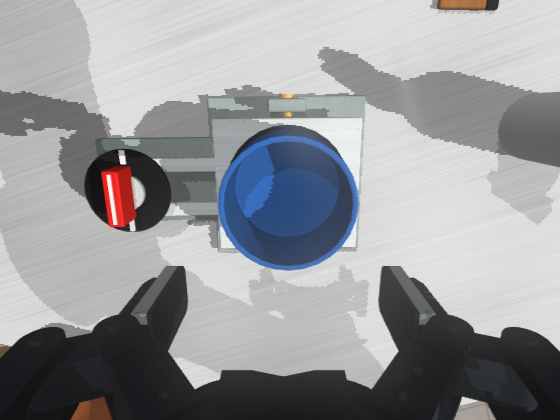

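```bash
python3 - <<'E'
from h import *
import pickle
st=pickle.load(open("st6.pkl","rb"));W=campose("wrist",st);im=cv2.imread("pics/w6.png")
m=roi(hsvmask(im,100,122,120,40),200,120,375,280)
b=((m>0)&(im[...,0]>170)).astype(np.uint8)
c2=cv2.convexHull(big(b));mm=np.zeros_like(m);cv2.fillPoly(mm,[c2],1);c=big(mm)
print("all",ring(W,c,.117)); print("lower",ring(W,np.array([p for p in c if p[0][1]>170]),.117))
e=cv2.fitEllipse(c);print(e,onplane(W,e[0],.117))
plan((0.5353,-0.302,0.21),yaw=0,vmax=50,g=80)
E
```

```text
all (array([0.5734, 0.1254]), 0.0538)
lower (array([0.5736, 0.1253]), 0.0537)
((288.12103271484375, 202.49974060058594), (133.66714477539062, 138.54933166503906), 84.90384674072266) [0.57039477 0.12642888 0.117     ]
[[-27.6,6.5,1.6,-0,0,0.96,80],[-26.9,8.8,1.6,-0,0,0.96,80],[-26.1,11,1.7,-0,0,0.96,80],[-25.1,13.2,1.6,-0,0,0.96,80],[-23.9,15.2,1.7,-0,0,0.96,80],[-22.5,17.2,1.6,-0,0,0.96,80],[-21,19,1.7,-0,0,0.95,80],[-19.4,20.7,1.6,-0,0,0.96,80]]
[[-17.6,22.2,1.7,0,0,0.95,80],[-15.7,23.6,1.6,0,0,0.96,80],[-13.6,24.8,1.7,0,0,0.95,80],[-11.5,25.9,1.6,0,0.01,0.96,80],[-9.3,26.7,1.6,0,0,0.95,80],[-7.1,27.5,1.7,0,0.01,0.96,80],[-4.8,27.9,1.6,0,0,0.95,80]]
end [ 535.3 -302.   210. ] [1.7999e+02 1.0000e-02 1.0000e-02]
```

The rim centre measures (0.5735, 0.1254). I'll go to the lids at this same yaw, so any camera bias cancels between the pick and the place.

```bash
python3 - <<'E'
from h import *
plan((0.535,-0.303,0.20),yaw=71.8,vmax=50,g=80)
E
```

```text
[[-46.1,10.9,3.9,-0,0,-0,80],[-46.1,10.9,3.8,-0,0,-0,80],[-46.1,10.9,3.9,-0,0,-0,80],[-46,10.9,3.8,-0,0,-0,80],[-46.1,10.9,3.9,-0,0,-0,80],[-46,10.8,3.8,-0,0,-0,80],[-46.1,10.9,3.9,-0.01,0,-0,80],[-46,10.8,3.8,-0,0.01,-0,80]]
[[-46.1,10.9,3.8,-0.01,0,-0.01,80]]
end [ 535. -303.  200.] [1.7999e+02 1.0000e-02 7.1810e+01]
```

>>> servo_tool(commands=[[-46.1,10.9,3.9,0,0,0,80],[-46.1,10.9,3.8,0,0,0,80],[-46.1,10.9,3.9,0,0,0,80],[-46,10.9,3.8,0,0,0,80],[-46.1,10.9,3.9,0,0,0,80],[-46,10.8,3.8,0,0,0,80],[-46.1,10.9,3.9,0,0,0,80],[-46,10.8,3.8,0,0,0,80]])

```text
time_s: 9.93
tool_pos: [0.5383, -0.2577, 0.2041]
ee_rot: [-180.0, 0.0, 71.7]
wrist_force: [0.4, -0.3, 0.1]
width: 0.0799
```

>>> servo_tool(commands=[[-46.1,10.9,3.8,0,0,0,70],[0,0,0,0,0,0,70],[0,0,0,0,0,0,70]])

```text
time_s: 10.3
tool_pos: [0.535, -0.3023, 0.2005]
ee_rot: [-179.9, -0.0, 71.7]
wrist_force: [-0.2, 0.5, -0.2]
width: 0.0701
```

```bash
python3 - <<'E'
from h import *
import pickle
im,W,st=snap("wrist","w7"); print(st["time_s"],st["tool_pos"],st["ee_rot"],st["joint_positions"])
pickle.dump(st,open("st7.pkl","wb"))
y=roi(hsvmask(im,22,35,120,170),230,130,350,260); c=cv2.convexHull(big(y)); m=np.zeros_like(y);cv2.fillPoly(m,[c],1)
c=big(m); print("collar top",ring(W,c,.0465),cv2.boundingRect(c))
w=roi(hsvmask(im,5,18,80,115),250,150,330,245); c=big(w); print("knob",ring(W,c,.073),cv2.boundingRect(c))
x0,y0,ww,hh=cv2.boundingRect(c)
cv2.imwrite("pics/c7.png",cv2.resize(im[y0-40:y0+60,x0-40:x0+70],None,fx=5,fy=5,interpolation=0)); print(x0-40,y0-40)
E
```

```text
10.3 [ 0.53496439 -0.30230388  0.20047266] [-1.79949066e+02 -2.03267441e-02  7.17161789e+01] [ 52.22055591  25.15170436 -37.35612959 100.39958327  17.2406927
  60.33203745  80.54728816]
collar top (array([ 0.5352, -0.3013]), 0.0238) (258, 167, 54, 53)
knob (array([ 0.5351, -0.3018]), 0.0101) (271, 190, 26, 25)
231 150
```

View pics/w7.png

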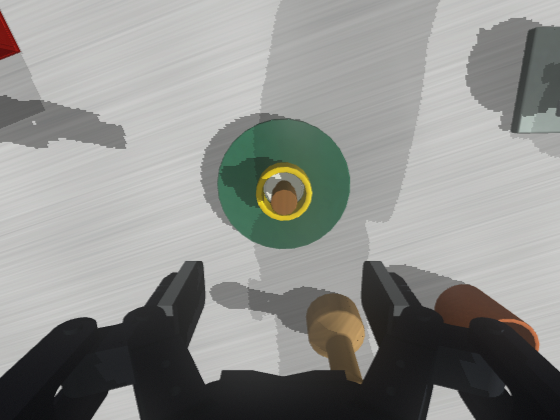

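View pics/c7.png

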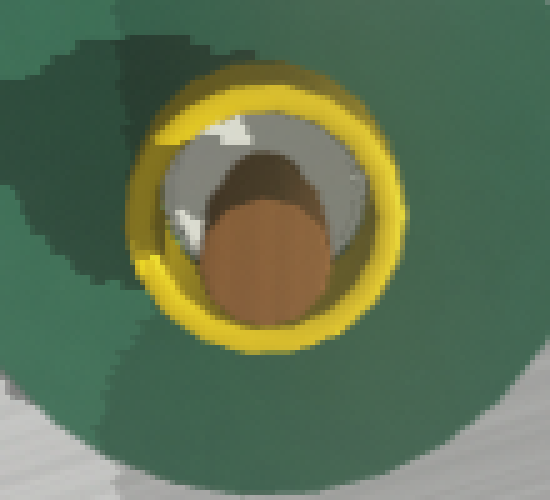

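```bash
python3 - <<'E'
from h import *
plan((0.5351,-0.3018,0.059),yaw=71.8,n=6,g=60)
E
```

```text
[[-0.1,-0,23.6,-0,-0,-0,60],[-0,-0,23.6,-0,-0,-0,60],[-0.1,-0,23.6,-0,-0,-0,60],[-0,-0,23.6,-0,-0,-0,60],[-0.1,-0.1,23.7,-0,-0,-0,60],[-0,-0,23.6,-0.01,-0,-0,60]]
end [ 535.1 -301.8   59. ] [ 1.7998e+02 -2.0000e-02  7.1790e+01]
```

>>> servo_tool(commands=[[0,0,23.6,0,0,0,60],[0,0,23.6,0,0,0,60],[0,0,23.6,0,0,0,60],[0,0,23.6,0,0,0,60],[0,0,23.6,0,0,0,60],[0,0,23,0,0,0,60],[0,0,0,0,0,0,60]])

```text
time_s: 11.22
tool_pos: [0.535, -0.3011, 0.0584]
ee_rot: [-179.9, -0.0, 71.8]
wrist_force: [0.5, 0.3, 0.5]
width: 0.0599
```

```bash
python3 - <<'E'
from h import *
im,cp,st=snap("wrist","w8"); print(st["time_s"],st["tool_pos"],st["ee_rot"],st["wrist_force"])
E
```

```text
11.225 [ 0.53503379 -0.30106846  0.05843278] [-1.79851464e+02 -4.22887253e-02  7.18463505e+01] [0.53606178 0.27453303 0.46411977]
```

View pics/w8.png

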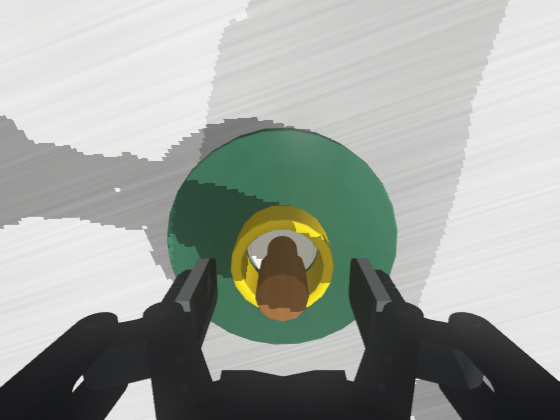

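The wooden knob at (283,290) is centred between the fingers. I close on it.

>>> servo_tool(commands=[[0,0,0,0,0,0,35],[0,0,0,0,0,0,15],[0,0,0,0,0,0,10],[0,0,0,0,0,0,10],[0,0,0,0,0,0,10]], squeeze=50)

```text
time_s: 11.9
tool_pos: [0.5363, -0.3022, 0.0609]
ee_rot: [179.9, 0.0, 71.8]
wrist_force: [-1.2, 1.2, 5.5]
width: 0.0201
```

```bash
python3 - <<'E'
from h import *
im,cp,st=snap("wrist","w9"); print(st["time_s"],st["tool_pos"],st["ee_rot"],st["wrist_force"],st["torque"],st["width"])
E
```

```text
11.9 [ 0.53628229 -0.30217259  0.0608796 ] [1.79930038e+02 1.19225051e-02 7.17885053e+01] [-1.15376458  1.15882274  5.50006354] [0.24001386 0.30733824 0.01331431] 0.02014699319448486
```

View pics/w9.png

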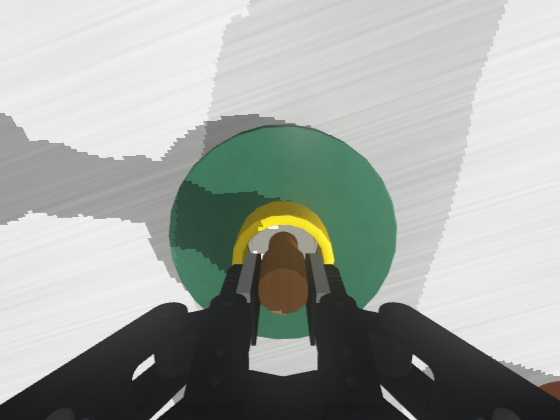

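>>> servo_tool(commands=[[0,0,-5,0,0,0,10],[0,0,-15,0,0,0,10],[0,0,-25,0,0,0,10],[0,0,-35,0,0,0,10],[0,0,-35,0,0,0,10],[0,0,-30,0,0,0,10],[0,0,-15,0,0,0,10],[0,0,0,0,0,0,10]])

```text
time_s: 12.95
tool_pos: [0.536, -0.3023, 0.2208]
ee_rot: [179.9, 0.0, 71.8]
wrist_force: [1.0, -0.3, -3.9]
width: 0.0201
```

```bash
python3 - <<'E'
from h import *
im,cp,st=snap("wrist","w10"); print(st["time_s"],st["tool_pos"],st["ee_rot"],st["wrist_force"],st["torque"],st["width"])
s,_,_=snap("side"); cv2.imwrite("pics/s10.png",cv2.resize(s[220:420,180:420],None,fx=3,fy=3,interpolation=2))
plan((0.5735,0.1254,.225),yaw=71.8,vmax=45,g=10)
E
```

```text
12.95 [ 0.53599075 -0.30229168  0.22077712] [1.79920446e+02 2.77650994e-02 7.17788067e+01] [ 0.9800824  -0.32282094 -3.88371756] [-0.004833    0.01425381  0.03154411] 0.020065833480169284
[[41.8,-9.7,-0.6,-0,-0,-0,10],[41.8,-9.7,-0.6,-0,-0,-0,10],[41.8,-9.7,-0.6,-0,-0,-0,10],[41.8,-9.7,-0.6,-0,-0,-0,10],[41.8,-9.7,-0.6,-0,-0,-0,10],[41.8,-9.8,-0.6,-0,-0,-0,10],[41.8,-9.7,-0.6,-0,-0,-0,10],[41.8,-9.8,-0.5,-0,-0,-0,10]]
[[41.8,-9.7,-0.6,-0.01,-0,-0,10],[41.7,-9.8,-0.5,-0,-0,-0,10]]
end [573.4 125.4 225. ] [-1.7998e+02 -1.0000e-02  7.1790e+01]
```

View pics/w10.png

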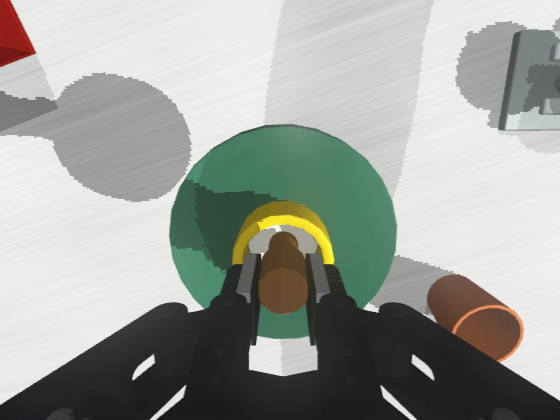

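View pics/s10.png

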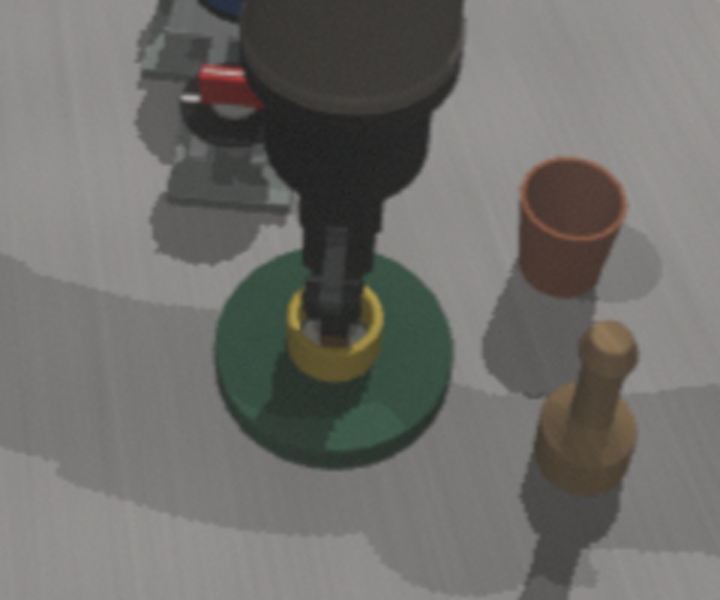

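```bash
python3 - <<'E'
from h import *
im=cv2.imread("pics/w10.png");st=manip.observe();W=campose("wrist",st);z0=st["tool_pos"][2]-.0609
Rt=R.from_euler("xyz",st["ee_rot"],degrees=True)
def rel(xy,z): return (Rt.inv().apply(np.r_[xy,z]-st["tool_pos"])*1000).round(1)
g=roi(hsvmask(im,65,95,80,30),150,100,420,360)
c=big(g);cc=np.array([p for p in cv2.convexHull(c)]);
m=np.zeros_like(g);cv2.fillPoly(m,[cc],1);c=big(m);sel=np.array([p for p in c if p[0][1]<250 or p[0][1]>325])
for z in (.0215,.0105):
  r=ring(W,sel,z0+z);print("green",r,rel(r[0],z0+z),cv2.boundingRect(c))
y=roi(hsvmask(im,22,35,120,200),225,190,345,260);cy=big(y);print(cv2.boundingRect(cy));h=cv2.convexHull(cy)
top=np.array([p for p in cy if p[0][1]<=min(q[0][1] for q in cy if q[0][0]==p[0][0])])
r=ring(W,top,z0+.0465);print("collar",r,rel(r[0],z0+.0465))
w=roi(hsvmask(im,5,18,80,95),250,225,320,330);c=big(w);print("knob bb",cv2.boundingRect(c))
p=onplane(W,(283,288),z0+.073);print("knob",p,rel(p[:2],z0+.073))
cv2.imwrite("pics/c10.png",cv2.resize(im[190:350,200:370],None,fx=3.5,fy=3.5,interpolation=0))
E
```

```text
green (array([ 0.5339, -0.3019]), 0.0625) [-0.4 -1.3 39.4] (170, 128, 227, 181)
green (array([ 0.5382, -0.3033]), 0.0664) [-0.3  3.3 50.4] (170, 128, 227, 181)
(257, 215, 77, 45)
collar (array([ 0.5341, -0.3011]), 0.0239) [ 0.5 -1.4 14.4]
knob bb (260, 268, 47, 46)
knob [ 0.5327423  -0.30134555  0.23107265] [ -0.2  -2.6 -12.1]
```

View pics/c10.png

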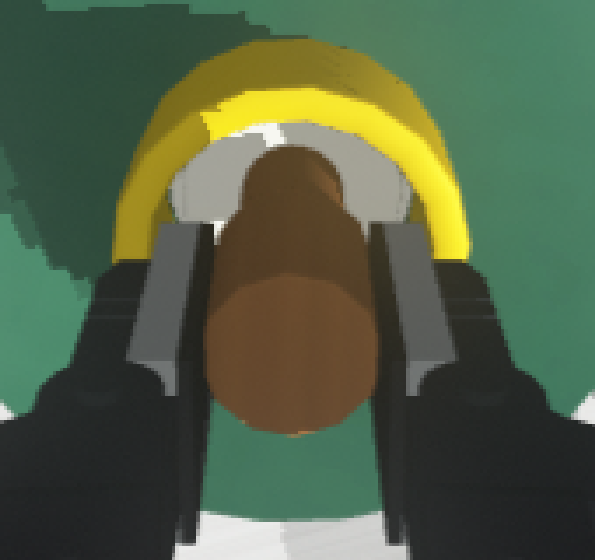

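```bash
python3 - <<'E'
from h import *
import pickle
for k,r in [("5",(225,140,335,250)),("6",(75,140,180,240))]:
    st=pickle.load(open(f"st{k}.pkl","rb"));W=campose("wrist",st);im=cv2.imread(f"pics/w{k}.png")
    d=roi((im.max(2)<90).astype(np.uint8),*r);c=cv2.convexHull(big(d));m=np.zeros_like(d);cv2.fillPoly(m,[c],1)
    print(k,"dial",ring(W,big(m),.075),cv2.boundingRect(c))
    # dark foot ring of tin / inner rim
im=cv2.imread("pics/w6.png");st=pickle.load(open("st6.pkl","rb"));W=campose("wrist",st)
m=roi(hsvmask(im,100,122,120,40),200,120,375,280);b=((m>0)&(im[...,0]>170)).astype(np.uint8)
cs,_=cv2.findContours(b,cv2.RETR_CCOMP,cv2.CHAIN_APPROX_NONE)
for c in cs:
    if len(c)>200: print(len(c),ring(W,c,.117),cv2.boundingRect(c))
cv2.imwrite("pics/c6.png",cv2.resize(im[125:280,210:370],None,fx=4,fy=3.7,interpolation=0))
E
```

```text
5 dial (array([ 0.5243, -0.0165]), 0.0374) (232, 150, 93, 90)
6 dial (array([ 0.5247, -0.0069]), 0.0408) (84, 140, 96, 92)
386 (array([0.5734, 0.1254]), 0.0536) (219, 136, 139, 134)
363 (array([0.5736, 0.1256]), 0.0509) (223, 140, 132, 127)
```

View pics/c6.png

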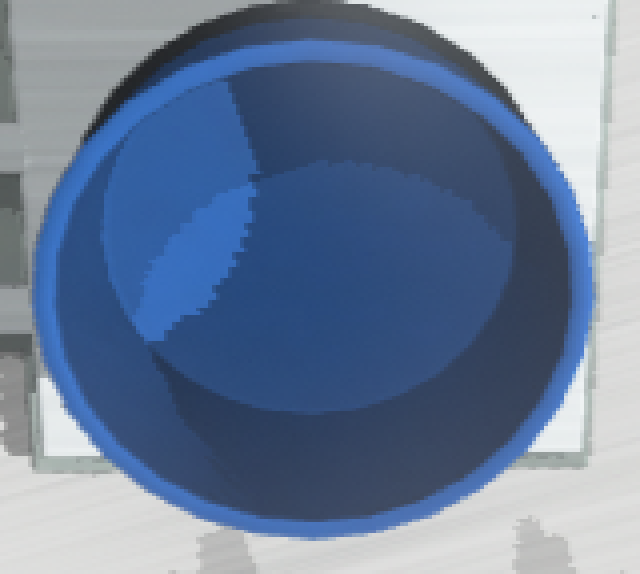

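>>> servo_tool(commands=[[20,-4.6,-0.6,0,0,0,10],[41.8,-9.7,-0.6,0,0,0,10],[41.8,-9.7,-0.6,0,0,0,10],[41.8,-9.7,-0.6,0,0,0,10],[41.8,-9.7,-0.6,0,0,0,10],[41.8,-9.7,-0.6,0,0,0,10],[41.8,-9.7,-0.6,0,0,0,10],[41.8,-9.7,-0.5,0,0,0,10]])

```text
time_s: 14.05
tool_pos: [0.5639, 0.0196, 0.2238]
ee_rot: [-179.9, 0.0, 71.8]
wrist_force: [0.2, -1.1, -4.0]
width: 0.0201
```

>>> servo_tool(commands=[[41.8,-9.7,0,0,0,0,10],[41.8,-9.7,0,0,0,0,10],[18,-3,0,0,0,0,10],[4,0,0,0,0,0,10],[0,0,0,0,0,0,10],[0,0,0,0,0,0,10]])

```text
time_s: 14.8
tool_pos: [0.5763, 0.1235, 0.2244]
ee_rot: [-180.0, 0.0, 71.7]
wrist_force: [0.1, 0.0, -3.7]
width: 0.0202
```

```bash
python3 - <<'E'
from h import *
im,cp,st=snap("wrist","w11"); print(st["time_s"],st["tool_pos"],st["ee_rot"],st["wrist_force"],st["torque"],st["width"])
s,_,_=snap("side"); cv2.imwrite("pics/s11.png",cv2.resize(s[100:300,180:400],None,fx=3,fy=3,interpolation=2))
plan((0.5747,0.125,.195),yaw=71.8,n=3,g=10)
E
```

```text
14.8 [0.57630998 0.12350118 0.2244011 ] [-1.79989275e+02  3.53986224e-02  7.17011721e+01] [ 0.12386057  0.03442154 -3.67241524] [-0.02175232  0.01557432  0.00388027] 0.020217889092054266
[[0.2,-0.7,9.9,0,0,-0.01,10],[0.2,-0.7,9.8,0,0,-0,10],[0.3,-0.6,9.9,0,0,-0.01,10]]
end [574.7 125.  195. ] [1.800e+02 2.000e-02 7.181e+01]
```

View pics/w11.png

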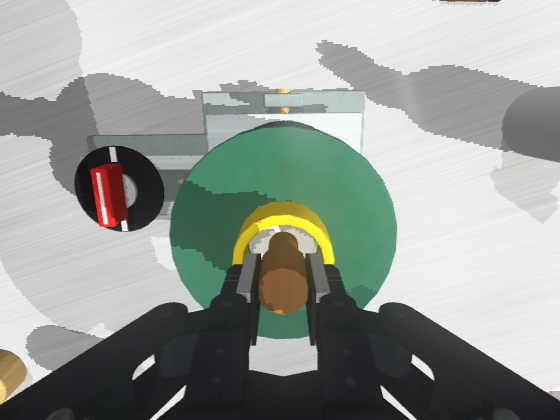

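View pics/s11.png

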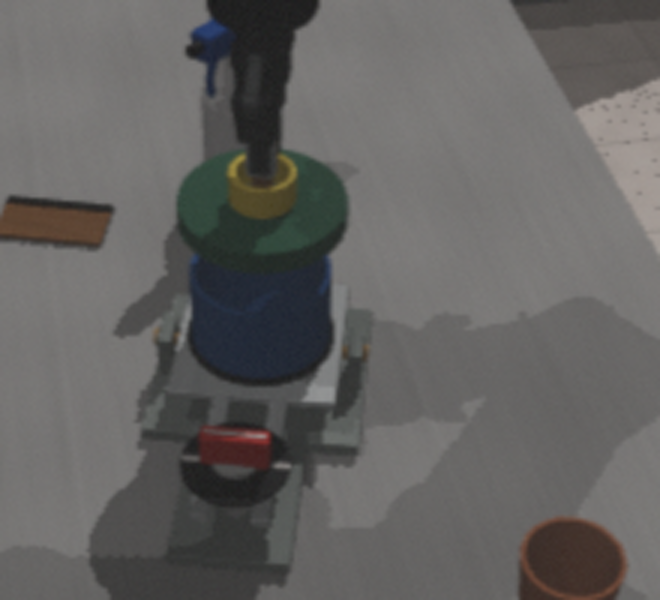

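>>> servo_tool(commands=[[0.3,-0.7,10,0,0,0,10],[0.3,-0.7,10,0,0,0,10],[0.3,-0.7,10,0,0,0,10],[0,0,10,0,0,0,10],[0,0,0,0,0,0,10],[0,0,0,0,0,0,10]])

```text
time_s: 15.65
tool_pos: [0.5748, 0.1265, 0.1848]
ee_rot: [180.0, -0.0, 71.8]
wrist_force: [-0.2, 0.1, -3.4]
width: 0.02
```

```bash
python3 - <<'E'
from h import *
im,cp,st=snap("wrist","w12"); print(st["time_s"],st["tool_pos"],st["ee_rot"],st["wrist_force"],st["torque"],st["width"])
s,_,_=snap("side"); cv2.imwrite("pics/s12.png",cv2.resize(s[150:250,210:330],None,fx=6,fy=6,interpolation=2))
E
```

```text
15.65 [0.57475761 0.12646111 0.18482375] [ 1.79993962e+02 -1.63347769e-02  7.17940657e+01] [-0.15321979  0.08974233 -3.41399396] [0.00664365 0.04609331 0.0405886 ] 0.019950743830835258
```

View pics/s12.png

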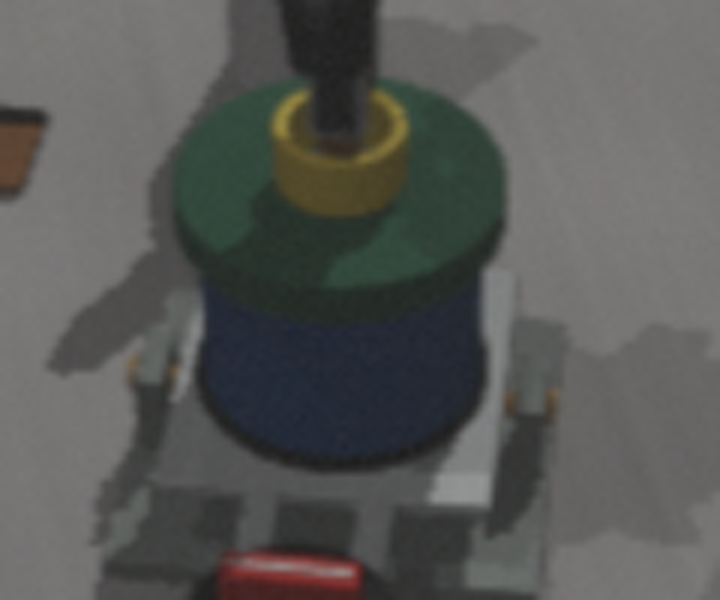

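```bash
python3 - <<'E'
from h import *
P=[]
for i in range(4):
    im=eyes.read_camera("side"); P.append(manip.observe()["tool_pos"])
P=np.array(P);print(P.round(4),P.mean(0))
T=campose("side")
# predicted centres of projected circles: lid plate top & tin base, side view silhouettes
def circ(c,r,z):
    q=np.array([proj(T,(c[0]+r*np.cos(a),c[1]+r*np.sin(a),z)) for a in np.linspace(0,6.28,60)]);return (q[:,0].min()+q[:,0].max())/2
for c in [(.5735,.1254),(.571,.128),(.5735,.1284)]:
    print(c,"lid plate x",circ(c,.0635,.184-.0609+.0215),"tin base x",circ(c,.055,.05),circ(c,.055,.08))
E
```

```text
[[0.5749 0.1264 0.185 ]
 [0.5748 0.1264 0.185 ]
 [0.5748 0.1263 0.1849]
 [0.5747 0.1263 0.1849]] [0.57478584 0.12634581 0.18495651]
(0.5735, 0.1254) lid plate x 266.24249806345586 tin base x 266.5077830886387 266.430326488472
(0.571, 0.128) lid plate x 264.9437442516803 tin base x 265.27926243211823 265.1804193013458
(0.5735, 0.1284) lid plate x 266.00085618230605 tin base x 266.27876376514826 266.1974475389758
```

>>> servo_tool(commands=[[-0.7,0.3,2,0,0,0,10],[0,0,3,0,0,0,10],[0,0,3,0,0,0,10],[0,0,3,0,0,0,10],[0,0,0,0,0,0,10]])

```text
time_s: 16.58
tool_pos: [0.5745, 0.1255, 0.1733]
ee_rot: [-180.0, 0.0, 71.8]
wrist_force: [-0.5, -0.6, -3.9]
width: 0.0201
```

The plug is about 5 mm inside the mouth with no contact force. I keep lowering.

>>> servo_tool(commands=[[0,0,2.5,0,0,0,10],[0,0,2.5,0,0,0,10],[0,0,1.5,0,0,0,10],[0,0,1,0,0,0,10],[0,0,0.5,0,0,0,10],[0,0,0,0,0,0,10],[0,0,0,0,0,0,10]])

```text
time_s: 17.45
tool_pos: [0.5747, 0.1256, 0.1659]
ee_rot: [180.0, -0.0, 71.8]
wrist_force: [-2.9, -0.7, 3.7]
width: 0.02
```

```bash
python3 - <<'E'
from h import *
im,cp,st=snap("wrist","w13"); print(st["time_s"],st["tool_pos"],st["ee_rot"],st["wrist_force"],st["torque"],st["width"])
s,_,_=snap("side"); cv2.imwrite("pics/s13.png",cv2.resize(s[150:250,210:330],None,fx=6,fy=6,interpolation=2))
E
```

```text
17.45 [0.57468475 0.12563674 0.16586766] [ 1.79991017e+02 -4.02266748e-03  7.17914184e+01] [-2.90175091 -0.65279428  3.6785733 ] [-0.16920277  0.67572248 -0.03005919] 0.019964062030209083
```

View pics/s13.png

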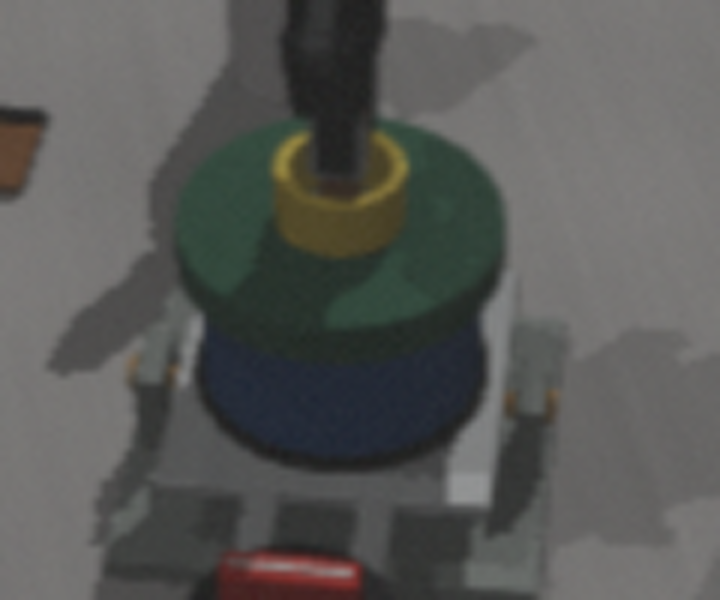

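View pics/w13.png

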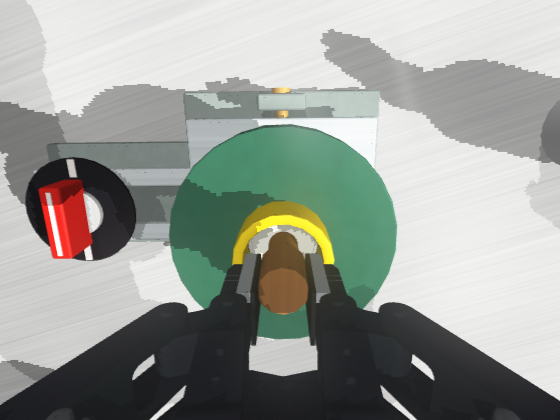

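Seated: the force changed sign at the expected TCP height of 0.166. I release the knob.

>>> servo_tool(commands=[[0,0,-0.5,0,0,0,10],[0,0,0,0,0,0,30],[0,0,0,0,0,0,50],[0,0,0,0,0,0,75],[0,0,0,0,0,0,80],[0,0,0,0,0,0,80]])

```text
time_s: 18.3
tool_pos: [0.5747, 0.1256, 0.1661]
ee_rot: [-180.0, -0.0, 71.8]
wrist_force: [0.6, 0.3, 0.2]
width: 0.0799
```

```bash
python3 - <<'E'
from h import *
im,W,st=snap("wrist","w14"); print(st["time_s"],st["tool_pos"],st["ee_rot"],st["wrist_force"],st["torque"],st["width"])
y=roi(hsvmask(im,22,35,120,200),200,180,370,340); c=cv2.convexHull(big(y)); m=np.zeros_like(y);cv2.fillPoly(m,[c],1)
c=big(m); print("collar top",ring(W,c,.1515),cv2.boundingRect(c))
E
```

```text
18.3 [0.57468842 0.12557219 0.16614945] [-1.79999466e+02 -4.43632959e-03  7.17895389e+01] [0.62750358 0.30268133 0.24267081] [ 0.00314246 -0.01393691  0.03276605] 0.07994236277325202
collar top (array([0.5729, 0.1258]), 0.0238) (234, 215, 98, 87)
```

View pics/w14.png

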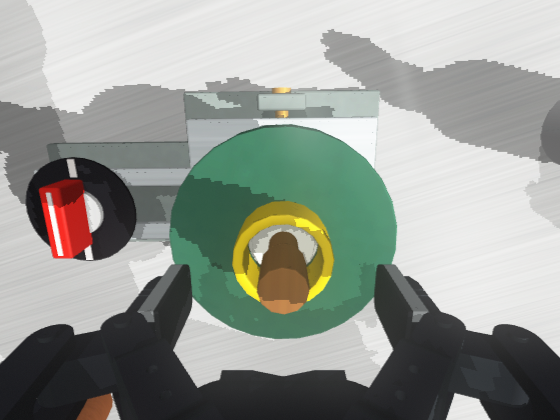

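>>> servo_tool(commands=[[-0.2,-0.8,8,0,0,0,80],[-0.2,-0.8,8,0,0,0,80],[0,0,7,0,0,0,80],[0,0,6,0,0,0,80],[0,0,0,0,0,0,80],[0,0,0,0,0,0,80]])

```text
time_s: 19.1
tool_pos: [0.5732, 0.1258, 0.1373]
ee_rot: [180.0, -0.0, 71.8]
wrist_force: [0.6, 0.1, 0.4]
width: 0.0801
```

```bash
python3 - <<'E'
from h import *
im,W,st=snap("wrist","w15"); print(st["time_s"],st["tool_pos"],st["ee_rot"],st["wrist_force"],st["torque"],st["width"])
E
```

```text
19.1 [0.57317325 0.12579498 0.1373079 ] [ 1.79991485e+02 -1.60082392e-02  7.17893549e+01] [0.6212023  0.09915994 0.44680134] [-0.04136105 -0.01564147 -0.03054689] 0.08007649491744245
```

View pics/w15.png

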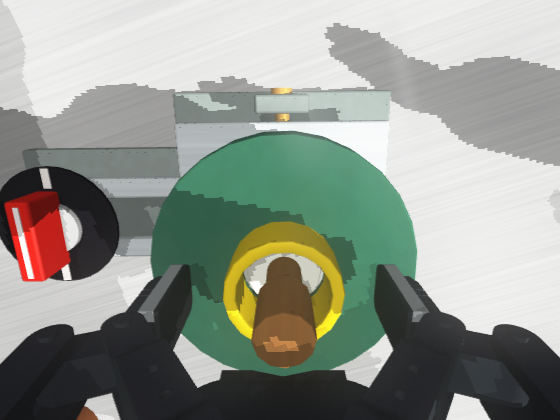

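>>> servo_tool(commands=[[0,0,0,0,0,0,60],[0,0,0,0,0,0,52],[0,0,0,0,0,0,40],[0,0,0,0,0,0,40],[0,0,0,0,0,0,40],[0,0,0,0,0,0,40]], squeeze=35)

```text
time_s: 19.9
tool_pos: [0.5731, 0.1253, 0.1375]
ee_rot: [180.0, 0.0, 71.8]
wrist_force: [-1.9, -2.5, 7.2]
width: 0.0496
```

```bash
python3 - <<'E'
from h import *
im,W,st=snap("wrist","w16"); print(st["time_s"],st["tool_pos"],st["ee_rot"],st["wrist_force"],st["torque"],st["width"])
E
```

```text
19.9 [0.57309822 0.12529497 0.1375374 ] [1.79979611e+02 2.98179554e-02 7.17652951e+01] [-1.85031776 -2.46098907  7.22067935] [-0.62184434  0.52238689 -0.02319026] 0.04962047480834837
```

View pics/w16.png

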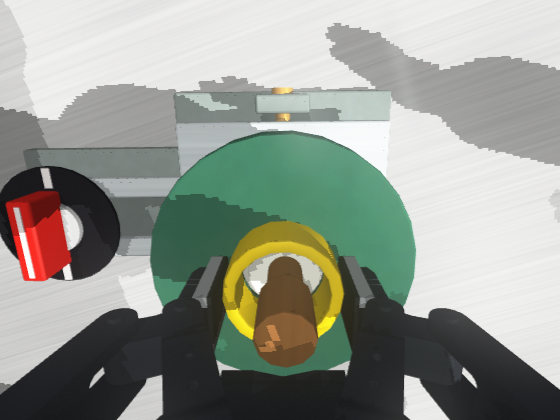

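>>> servo_tool(commands=[[0,0,-1.5,0,0,0,40],[0,0,-1.5,0,0,0,40],[0,0,-2,0,0,0,40],[0,0,-3,0,0,0,40],[0,0,-4,0,0,0,40],[0,0,-5,0,0,0,40],[0,0,0,0,0,0,40]])

```text
time_s: 20.82
tool_pos: [0.5733, 0.1257, 0.1547]
ee_rot: [180.0, -0.0, 71.8]
wrist_force: [-0.6, 0.1, -1.6]
width: 0.0494
```

```bash
python3 - <<'E'
from h import *
im,W,st=snap("wrist","w17"); print(st["time_s"],st["tool_pos"],st["ee_rot"],st["wrist_force"],st["torque"],st["width"])
s,_,_=snap("side"); cv2.imwrite("pics/s17.png",cv2.resize(s[150:250,210:330],None,fx=6,fy=6,interpolation=2))
E
```

```text
20.825 [0.57329355 0.12573986 0.15467319] [ 1.79958531e+02 -2.17117406e-02  7.17862254e+01] [-0.64925398  0.10790255 -1.5965852 ] [-0.03929575  0.00107855 -0.01937471] 0.049359249261273594
```

View pics/w17.png

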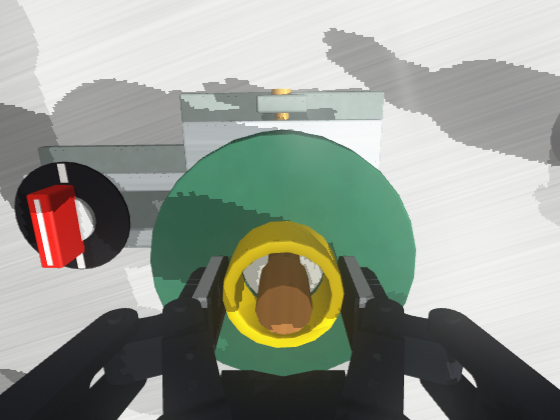

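View pics/s17.png

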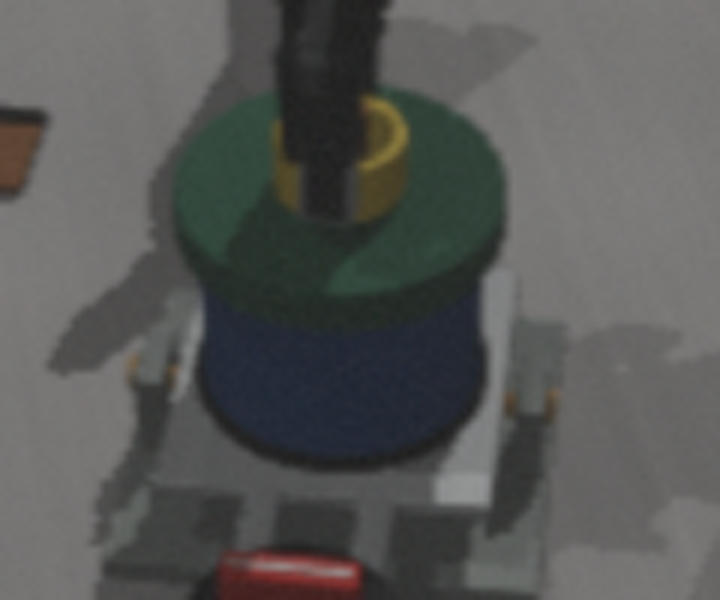

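The wooden knob sinks within the collar and the load is about 1.2 to 1.6 N, so only the outer lid is rising. I lift on.

>>> servo_tool(commands=[[0,0,-8,0,0,0,40],[0,0,-14,0,0,0,40],[0,0,-18,0,0,0,40],[0,0,-18,0,0,0,40],[0,0,-16,0,0,0,40],[0,0,-9,0,0,0,40],[0,0,-4,0,0,0,40],[0,0,0,0,0,0,40]])

```text
time_s: 21.92
tool_pos: [0.573, 0.1256, 0.241]
ee_rot: [-180.0, 0.0, 71.8]
wrist_force: [0.1, -0.7, -2.0]
width: 0.0495
```

>>> servo_tool(commands=[[0,0,0,0,0,0,40],[0,0,0,0,0,0,40],[0,0,0,0,0,0,40],[0,0,0,0,0,0,40]])

```text
time_s: 22.42
tool_pos: [0.573, 0.1257, 0.241]
ee_rot: [-180.0, -0.0, 71.8]
wrist_force: [-0.5, 1.0, -0.9]
width: 0.0492
```

```bash
python3 - <<'E'
from h import *
im,W,st=snap("wrist","w18"); print(st["time_s"],st["tool_pos"],st["ee_rot"],st["wrist_force"],st["qd"].round(2),st["width"])
s,_,_=snap("side"); cv2.imwrite("pics/s18.png",cv2.resize(s[100:300,190:340],None,fx=3,fy=3,interpolation=2))
snap("top","top18")
E
```

```text
22.425 [0.57301832 0.12567804 0.24104017] [-1.79990812e+02 -1.20716952e-03  7.17911619e+01] [-0.45680786  1.0318834  -0.90588032] [ 0.04 -0.04 -0.01  0.04 -0.07 -0.01  0.03] 0.04924130690899279
```

View pics/w18.png

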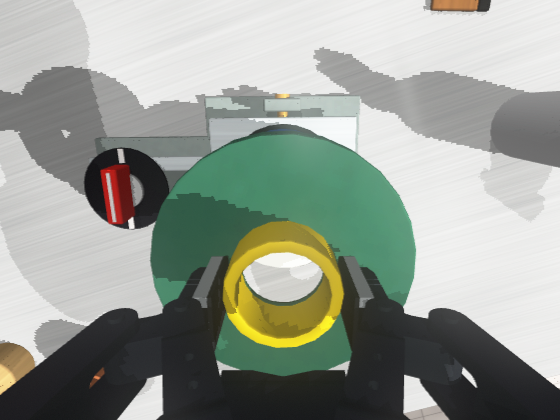

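View pics/s18.png

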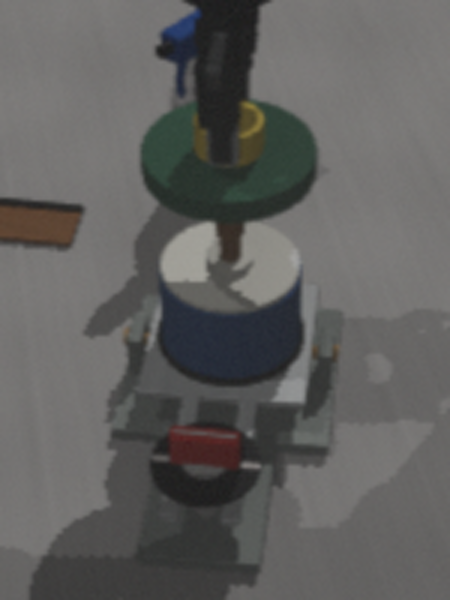

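View pics/top18.png

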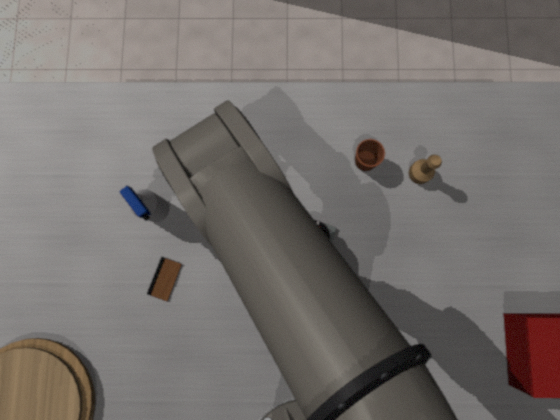

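The inner lid sits flush in the tin and the outer lid is held level about 103 mm up. The knob line is on the ticks and the bystanders have not moved. Handing in.

```bash
python3 -c "
from workcell import manip
print(manip.finish_job())"
```

```text
the job is handed in; nothing more can be done
None
```

The whole sequence ran and I handed the job in at about 22.5 s of the 64 s allowed; `finish_job()` gave no verdict.

**What I did:**
- Turned the red knob about 46° anticlockwise until its line met the ticks.
- Picked up the nested lids by the wooden knob, lowered them onto the tin and let go once they were seated.
- Gripped the yellow collar and lifted the outer lid alone, straight up by about 103 mm, and held it there.

**Last checks:**
- **Platform:** after I released the red knob, its line measured within about 1° of the ticks. The pictures after that still show it on them.
- **Inner lid:** it looks flush and level in the tin in the side view. The collar centre measured about 1 mm from the measured tin axis just before the lift. The gripper height and vertical force at seating matched the expected values.
- **Outer lid:** it is held level in the fingers with the arm still. Its skirt is about 30 mm clear above the wooden knob.
- **Other things on the bench:** cup, tamper, rib and sprayer show no visible movement in the top view.

**Disagreements:**
- The tin's position worked out from the knob (150 mm away) differed by about 3–4 mm from the direct measurement of its rim. I used the rim, and the lids entered without contact.
- Combining the side and top cameras gave heights up to about 15 mm too low, so I relied on the wrist camera and the stated heights.
- While turning the knob, the sideways force on the wrist rose to about 14 N, probably from gripping the bar slightly off its centre.

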